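Find the slope on an arch block with a pendulum gauge

TASK

Drop the two steel stop pins, one into each bore of the arch block, right home. Then set the angle gauge with its sole square across the middle of the block's round crown, and rock it there until its freely swinging pointer settles in the gap of the brass fork; finish while still holding the gauge by its handle like that, resting on the crown without forcing it, pins still in. Leave everything else on the bench where it is.

Things in the scene. Friction and masses are not known exactly. Their poses are not given: they have to be found in the camera images.
- block: the arch block, fixed: a pale board 80 (x) by 224 (y) by 30 (z) mm with a darker half-round crown across its middle: a lying cylinder of radius 40 mm, axis along the block's x and 25 mm above the bench, 60 mm long, top line 65 mm above the bench. Two upright bores, 19 mm wide, go through the board to the bench. Origin: centre of the underside
- bore0 (a point): centre of the mouth of the bore at the block's -y end (94 mm from the block's centre), 30 mm above the bench
- bore1 (a point): centre of the mouth of the bore at the block's +y end (94 mm from the block's centre), 30 mm above the bench
- crown (a point): middle of the crown's top line, 65 mm above the bench; axes as the block's, whose x points away from the robot, within 0.25 rad of +x
- pin0_center (a point): centre (half-way up) of a loose steel stop pin, 16 mm diameter, 75 mm tall, 100 g, standing upright on the bench; either pin may go in either bore. Home in a bore it stands on the bench and sticks out 45 mm above the board
- pin1_center (a point): the same for the other, equal pin
- gauge_grip (a point): centre of the dark wood handle on top of the loose angle gauge (0.32 to 0.5 kg, 167 mm tall, starts standing on its sole). Handle 28 (x) by 40 (y) by 45 (z) mm, gripped from above; this point is 145 mm straight above the centre of the sole's underside. z is the gauge's up, y its long side, x the way its white dial faces (at the start away from the robot, within 0.4 rad of +x)
- gauge_sole (a point): centre of the underside of the gauge's flat wooden sole, 36 (x) by 130 (y) by 12 (z) mm; axes as the gauge's
- pointer (a joint): angle of the gauge's pointer in the gauge: a free steel pendulum before the dial, pivoted on the gauge's x axis 112 mm above the sole, 85 mm long, settling in about 1 s. 0 = towards the sole; positive = tip towards the gauge's +y. It hangs plumb, so turning the gauge by +a about its +x makes it read -a
- mark (a joint): angle of the brass fork (the mark) on the same pivot and measured the same way; preset between 0.12 and 0.30 rad towards the gauge's +y and stuck fast. The pointer is on the mark when both joints are equal
- pointer_tip (a point): tip of the pointer, 85 mm from its pivot
- mark_notch (a point): middle of the brass fork's gap (14 mm between the prongs), 85 mm from the same pivot
- plane: bystander: dark steel hand plane 50 by 150 by 60 mm, loose, origin at the centre of its underside
- glue: bystander: loose white bottle, 56 mm diameter, 130 mm tall, origin at its underside
- rosette: bystander: loose flat wooden ring, 110 mm diameter, 8 mm thick, origin at its underside
- offcut: bystander: loose pale wood offcut 50 by 90 by 30 mm, origin at its underside
- driver: bystander: loose screwdriver lying down, about 200 mm long
- sander: bystander: loose cork sanding block 60 by 100 by 35 mm, origin at its underside
Not all that is in view belongs to the job. What is shaped like the part that bears pin1_center but orange or red is not meant.

How it is judged:
By the outcome, as a careful person would: the job done as asked, in the order asked, and still so for the second after the job is handed in, while the arm keeps its last pose, push and grip.
It also fails if it takes over 72 s, if anything falls off the work surface, if the arm or the gripper's body presses on something with over 40 N, if the wrist force passes 120 N, or if a joint passes its speed limit or range.

ROBOT

A 7-joint arm with a two-finger parallel gripper is mounted at the origin on the work surface. World frame = base frame: x ahead of the robot, y to its left, z up, the work surface at z = 0. Lengths are in m, angles in rad, forces in N, time in s.
With the tool pointing down it reaches from about 0.35 to 0.9 m from the base axis. Payload 8.1 kg.
Tool frame: the origin (TCP) lies at the very end of the fingers, on their centre line; the grasp point (between the pads) lies 19 mm behind it; x points along the fingers, z is the direction in which the jaws open and shut, and the axes are right-handed (so a half turn about x gives the same grasp; the last joint's range is limited). The gripper opens to 85 mm and grips with 20 to 120 N. Pads are 22 mm wide; open, the fingers measure 114 mm over their backs; the gripper's body (76 mm by 85 mm) begins 54 mm behind the grasp point. The pads swing forward as they close: fully open they stand 13 mm farther back than shut.
Start: joints at [1.077, 0.434, 0.025, 1.573, -0.012, 1.134, -0.075], TCP at [0.238, -0.578, 0.231] pointing down, gripper open.
Joint ranges: [-2.62, 2.62], [-0.44, 2.09], [-1.27, 1.32], [0.08, 2.57], [-1.32, 4.46], [0.12, 2], [-2.74, 2.74]. Speed limits (rad/s): [2.22, 2.22, 3.01, 3.01, 3.14, 3.14, 3.14].

INTERFACE

Orientations are given as a unit quaternion [w, x, y, z].
In Python, from rig import observe, read_camera, camera_info, finish_job, silhouettes gives the robot as it stands.
- The arm moves only by the tool jog_arm, never from a script. Its argument "plan" is a list of rows, each an object of numbers: "dx", "dy", "dz": the shift along the tool's x, y, z scaled (see below); "ax", "ay", "az": the turn, a rotation vector about the tool's x, y, z scaled (see below). A call has 1 to 12 rows; each row shifts and turns the commanded pose from where the row before left it, along the tool's axes as they then stand; what a row does not reach is not made up. The controller multiplies each number of a shift by 0.1 m and each number of a turn by 45 degrees. A row lasts 1/8 s, in which the tool goes at most 62.5 mm and 10.7 degrees, less where a joint would pass 70% of its speed; a pose out of reach is approached as far as the arm can. A call with a number of a shift or a turn outside -1 to 1 is refused whole. A call with a gripper value outside its range is refused whole. "grip" is the finger opening in mm, from 0 to 85.4, set as the call begins (left out, the last holds). The fingers move at their own pace and stop on an object; "squeeze" is the grip in N (left out, the last holds). Time passes only in rows, so rows that do not move let the fingers close. It gives the time, the measured TCP pose, the force and the opening at its end, in the units of the state.
- observe(): the state, without advancing time (a new reading comes with each control period).
- read_camera(name): name is "scene" or "top" or "wrist"; returns (picture, depth): 400x640x3 uint8, red, green, blue; 400x640 float32, m along the optical axis (not along the pixel's ray), 0 where there is no reading.
- camera_info(name): a dict with "fx", "fy", "cx", "cy" (pixels), "distortion" ([k1, k2, p1, p2, k3] as OpenCV has them; the pictures are not rectified), "extrinsics" (4x4, takes a point from world to camera coordinates); the wrist camera has in their place "mount" (4x4, takes a point from camera to tool coordinates, whose origin is the TCP and whose axes are the tool frame's). Camera axes: x right, y down, z forward; pixel columns grow to the right and rows downward; lengths in m; the calibration is good to about 2 mm. A picture is of the moment at which its call begins: read the wrist's pose just before it. camera_info takes no time and is no camera call.
- finish_job(): hands the job in, once; it reports no verdict.
Trained networks look in the newest picture that a camera, given by its name, has taken for a name from the list of things; names that differ only in an ending like _2 or _b are one class to them, and where a whole thing is asked for, a point or a joint stands for the part that bears it (a point fixed in the world has none). Each returns a list of dicts, best first, with "p" (0 to 1); they miss things now and then, are a little off and sometimes report something else, mostly with a low value. They report only what shows in the picture. A call takes as long as a camera call. They do not tell look-alikes from the thing itself.
- silhouettes(query, camera): "mask" (400x640 bool, what is visible of it) and "centre" ([column, row] in pixels, amid what is visible of it).
The state is a dict: "t": time; "q": joint angles; "joint_velocities": joint speeds; "effort": joint torques, N m; "tcp_pos": TCP position; "tool_rot": TCP orientation; "ft_force": force on the tool from outside, world axes, zero at the start; "moment": the same for the moment, N m; "gripper_width": finger opening in m.
Only numpy, scipy, OpenCV 4.12 (cv2) and the standard library are available. Lean on these libraries where they do the work, as an engineer would, in place of code of your own. Each camera call takes 0.05 s, during which the arm holds its last target. There are 200 camera calls.

## Working session

There is one attempt and no reset: what is moved stays moved. The work goes in short steps, Python scripts to look and compute and a tool call to move; the robot and the scene stay as the last step left them, time stands still between calls to the robot, and variables do not carry over. Pictures are saved under pics/ and viewed, about 8 in all and at most 12, crops included, and the job is handed in when it is done.

Besides the shell and the picture viewer there is one more tool, called after "Emit:" by a JSON object that holds its "name" and its "arguments". jog_arm: Moves the arm, as the interface text tells. Its arguments: {"type":"object","properties":{"plan":{"type":"array","items":{"type":"object","properties":{"dx":{"type":"number","minimum":-1,"maximum":1},"dy":{"type":"number","minimum":-1,"maximum":1},"dz":{"type":"number","minimum":-1,"maximum":1},"ax":{"type":"number","minimum":-1,"maximum":1},"ay":{"type":"number","minimum":-1,"maximum":1},"az":{"type":"number","minimum":-1,"maximum":1}}}},"grip":{"type":"number"},"squeeze":{"type":"number"}},"required":["plan"]}

```bash
ls; mkdir -p pics; cat > h.py <<'E'
import numpy as np, cv2
from rig import observe, read_camera, camera_info, finish_job, silhouettes
from scipy.spatial.transform import Rotation as R
def rot(q): return R.from_quat([q[1],q[2],q[3],q[0]]).as_matrix()
def cam2world(name, s=None):
    c=camera_info(name)
    if name=="wrist":
        T=np.eye(4);T[:3,:3]=rot(s["tool_rot"]);T[:3,3]=s["tcp_pos"]
        return T@np.array(c["mount"])
    return np.linalg.inv(np.array(c["extrinsics"]))
def K(c): return np.array([[c["fx"],0,c["cx"]],[0,c["fy"],c["cy"]],[0,0,1]]),np.array(c["distortion"])
def shot(name,save=None):
    s=observe(); p,d=read_camera(name); T=cam2world(name,s)
    if save: cv2.imwrite("pics/"+save,p[:,:,::-1])
    return p,d,T
def cloud(name,d,T):
    "world xyz for each pixel, nan where none"
    k,D=K(camera_info(name)); v,u=np.mgrid[0:400,0:640]
    n=cv2.undistortPoints(np.stack([u,v],-1).reshape(-1,1,2).astype(np.float64),k,D).reshape(400,640,2)
    P=np.dstack([n[...,0]*d,n[...,1]*d,d])@T[:3,:3].T+T[:3,3]
    P[d<=0]=np.nan
    return P
def proj(name,X,T):
    k,D=K(camera_info(name)); W=np.linalg.inv(T)
    return cv2.projectPoints(np.atleast_2d(X).astype(float),cv2.Rodrigues(W[:3,:3])[0],W[:3,3],k,D)[0].reshape(-1,2)
E
python3 - <<'E'
from h import *
np.set_printoptions(precision=4,suppress=True)
for n in("top","scene"):
    p,d,T=shot(n,n+"0.png"); P=cloud(n,d,T)
    print(n,T[:3,3],T[:3,2])
    for q in ["pin0_center","gauge_grip","block","plane","glue","rosette","offcut","driver","sander"]:
        for r in silhouettes(q,n)[:4]:
            m=r["mask"]; X=P[m]; X=X[~np.isnan(X[:,0])]
            print(q,round(r["p"],2),np.round(r["centre"]),m.sum(), np.median(X,0) if len(X) else'', X[:,2].max() if len(X) else '')
print(observe()); print(camera_info("wrist"))
E
```

```text
pics
top [ 0.3654 -0.0075  1.2797] [ 0.2186  0.0125 -0.9757]
pin0_center 0.57 [277. 183.] 32 [0.6777 0.1399 0.0682] 0.07867988532321735
pin0_center 0.45 [355. 189.] 47 [ 0.6676 -0.1129  0.0607] 0.07926299131475956
gauge_grip 0.96 [213. 239.] 604 [0.4902 0.3204 0.0539] 0.17272786753926672
block 0.87 [310. 244.] 1901 [0.505  0.0257 0.0316] 0.07289746820426779
block 0.21 [208. 239.] 541 [0.4897 0.3237 0.0746] 0.17272786753926672
plane 0.9 [424. 266.] 890 [ 0.4416 -0.3259  0.0326] 0.06363217019988276
plane 0.2 [430. 194.] 449 [ 0.697  -0.3251  0.0083] 0.016562835155420563
glue 0.86 [232. 182.] 374 [0.6689 0.2625 0.0872] 0.13525947425610396
glue 0.7 [308. 240.] 1872 [0.5052 0.0257 0.0316] 0.07289746820426779
glue 0.24 [211. 241.] 603 [0.4898 0.3205 0.0576] 0.17272786753926672
rosette 0.68 [310. 242.] 1885 [0.5049 0.026  0.0316] 0.07289746820426779
rosette 0.62 [418. 174.] 403 [ 0.7104 -0.3177  0.0085] 0.016562835155420563
offcut 0.67 [314. 154.] 469 [0.7809 0.0165 0.0301] 0.039224335215584105
driver 0.74 [388. 166.] 311 [ 0.7679 -0.2174  0.0216] 0.03301483356868995
driver 0.46 [317. 157.]
[... 925 characters left out ...]
0.0001]), 'effort': array([  0.0005, -67.0288,   1.0236, -31.6562,   0.0154,   0.0022,
         0.    ]), 'tcp_pos': array([ 0.2381, -0.5779,  0.2313]), 'tool_rot': array([ 0.5876,  0.3934,  0.5875, -0.3934]), 'ft_force': array([-0.1086,  0.2668, -0.7484]), 'moment': array([-0.0201, -0.0222,  0.0549]), 'gripper_width': 0.08559840290924922}
{'fx': 278.20345917651764, 'fy': 278.20345917651764, 'cx': 314.72394721314333, 'cy': 202.08575254408282, 'distortion': array([0.0143, 0.    , 0.    , 0.    , 0.    ]), 'mount': array([[-0.0002, -0.3039,  0.9527, -0.1425],
       [ 0.0013, -0.9527, -0.3039,  0.077 ],
       [ 1.    ,  0.0012,  0.0006, -0.0015],
       [ 0.    ,  0.    ,  0.    ,  1.    ]])}
```

View images.

```bash
python3 - <<'E'
import cv2,numpy as np
a=cv2.imread("pics/top0.png")[120:320,150:470]; b=cv2.imread("pics/scene0.png")[100:320,130:530]
cv2.imwrite("pics/both.png",np.vstack([cv2.resize(a,(640,300),interpolation=3)[:, :],cv2.resize(b,(640,300),interpolation=3)]))
E
```

```text
(no output)
```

View pics/both.png

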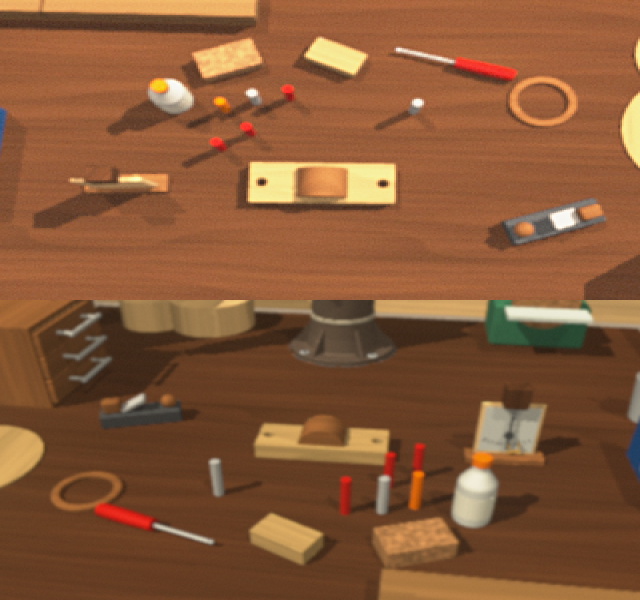

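```bash
cat >> h.py <<'E'
from scipy.linalg import fractional_matrix_power as fmp
def Rdown(yaw):
    "tool x down, jaw axis z at world angle yaw"
    z=np.array([np.cos(yaw),np.sin(yaw),0]); x=np.array([0,0,-1.]); return np.stack([x,np.cross(z,x),z],1)
def row(pos,Rt,n,frm=None):
    "equal row, n times, to the pose"
    s=observe(); A=np.eye(4); B=np.eye(4)
    if frm is None: frm=(s["tcp_pos"],rot(s["tool_rot"]))
    A[:3,3],A[:3,:3]=frm; B[:3,3]=pos;B[:3,:3]=Rt
    M=np.linalg.inv(A)@B; F=np.real(fmp(M,1/n))
    d=F[:3,3]/.1; a=R.from_matrix(F[:3,:3]).as_rotvec()/(np.pi/4)
    print(n,"rows d",np.round(d,3),"a",np.round(a,3), "max .625 / .237:",round(np.linalg.norm(d),3),round(np.linalg.norm(a),3))
def st():
    s=observe(); Rm=rot(s["tool_rot"]); print("t",s["t"],"tcp",np.round(s["tcp_pos"],4),"x",np.round(Rm[:,0],3),"jaw yaw",round(np.arctan2(Rm[1,2],Rm[0,2]),3),"q",np.round(s["q"],2),"F",np.round(s["ft_force"],1),"w",round(s["gripper_width"],4)); return s
E
python3 - <<'E'
from h import *
np.set_printoptions(precision=4,suppress=True)
p,d,T=shot("top");P=cloud("top",d,T)
hsv=cv2.cvtColor(p,cv2.COLOR_RGB2HSV).astype(int)
x,y,z=P[...,0],P[...,1],P[...,2]
m=((z>.045)&(z<.085)&(x>.5)&(x<.75)&(y>-.2)&(y<.23)).astype(np.uint8)
n,l,stt,c=cv2.connectedComponentsWithStats(m)
for i in range(1,n):
    if stt[i,4]>4:
        X=P[l==i]; t=X[:,2]>X[:,2].max()-.012
        print(c[i],stt[i,4],"mean",X.mean(0),"top",X[t].mean(0),t.sum(),"rgb",p[l==i].mean(0))
# block
m=((abs(z-.031)<.007)&(x>.4)&(x<.6)&(y>-.15)&(y<.2)); X=P[m][:,:2]
(c,(w,h),a)=cv2.minAreaRect(X.astype(np.float32)*1000); print("block",c,w,h,a,m.sum())
# gauge handle/sole
m=((z>.14)&(x>.4)&(x<.6)&(y>.25)&(y<.42)); X=P[m]; print("grip",X.mean(0),cv2.minAreaRect(X[:,:2].astype(np.float32)*1000))
ms=((z>.006)&(z<.03)&(x>.4)&(x<.6)&(y>.22)&(y<.42)); X=P[ms];print("sole",cv2.minAreaRect(X[:,:2].astype(np.float32)*1000))
st()
print(rot(observe()["tool_rot"]))
for i,(q,t) in enumerate([((.50,.03,.3),np.pi/2),((.5,.03,.3),-np.pi/2),((.62,0,.3),-np.pi/2),((.62,0,.3),np.pi/2)]): row(np.array(q),Rdown(t),12)
E
```

```text
[293.2581 179.9677] 31 mean [0.6904 0.0862 0.0693] top [0.6919 0.0867 0.0752] 21 rgb [225.2581  53.7097  42.4194]
[275.5 182. ] 32 mean [0.6814 0.1406 0.071 ] top [0.6828 0.1412 0.0756] 23 rgb [224.6875 211.8438 196.5312]
[259.7812 187.6562] 32 mean [0.6619 0.1881 0.07  ] top [0.6628 0.1891 0.0743] 24 rgb [242.125  151.0625  20.9688]
[357.5 189. ] 32 mean [ 0.6693 -0.113   0.0688] top [ 0.6705 -0.114   0.0752] 22 rgb [210.6875 199.3125 186.3438]
[272.6207 204.2759] 29 mean [0.6109 0.1451 0.0709] top [0.6122 0.1456 0.0742] 22 rgb [237.5517  57.1034  44.7586]
[257.7419 214.5161] 31 mean [0.5777 0.1884 0.0697] top [0.5785 0.1893 0.0736] 24 rgb [238.7097  57.7097  44.871 ]
[310.2246 236.2877] 285 mean [0.5188 0.0265 0.0598] top [0.5189 0.0273 0.0634] 189 rgb [219.8386 146.9684  84.014 ]
block (510.80877685546875, 51.78766632080078) 279.1095886230469 104.20919036865234 84.41265106201172 1323
grip [0.4949 0.3306 0.1633] ((495.70330810546875, 333.1006774902344), (27.112817764282227, 37.62036895751953), 4.145114421844482)
sole ((499.163818359375, 319.14056396484375), (196.1560516357422, 198.5681915283203), 89.82208251953125)
t 1.05 tcp [ 0.238  -0.5779  0.2313] x [ 0. -0. -1.] jaw yaw -1.18 q [ 1.08  0.43  0.03  1.57 -0.01  1.13 -0.08] F [-0.5  0.3 -0.5] w 0.0851
[[ 0.      0.9247  0.3808]
 [-0.      0.3808 -0.9247]
 [-1.      0.      0.    ]]
12 rows d [-0.057  0.682  0.362] a [-0.292  0.     0.   ] max .625 / .237: 0.774 0.292
12 rows d [-0.057  0.322 -0.452] a [ 0.041  0.    -0.   ] max .625 / .237: 0.558 0.041
12 rows d [-0.057  0.415 -0.407] a [ 0.041  0.    -0.   ] max .625 / .237: 0.584 0.041
12 rows d [-0.057  0.636  0.498] a [-0.292  0.     0.   ] max .625 / .237: 0.81 0.292
```

```bash
python3 - <<'E'
from h import *
row(np.array([.58,.02,.32]),Rdown(0.),14)
E
```

```text
14 rows d [-0.063  0.518 -0.059] a [-0.107  0.     0.   ] max .625 / .237: 0.525 0.107
```

Emit:
{"name": "jog_arm", "arguments": {"plan": [{"dx": -0.063, "dy": 0.518, "dz": -0.059, "ax": -0.107}, {"dx": -0.063, "dy": 0.518, "dz": -0.059, "ax": -0.107}, {"dx": -0.063, "dy": 0.518, "dz": -0.059, "ax": -0.107}, {"dx": -0.063, "dy": 0.518, "dz": -0.059, "ax": -0.107}, {"dx": -0.063, "dy": 0.518, "dz": -0.059, "ax": -0.107}, {"dx": -0.063, "dy": 0.518, "dz": -0.059, "ax": -0.107}, {"dx": -0.063, "dy": 0.518, "dz": -0.059, "ax": -0.107}, {"dx": -0.063, "dy": 0.518, "dz": -0.059, "ax": -0.107}, {"dx": -0.063, "dy": 0.518, "dz": -0.059, "ax": -0.107}, {"dx": -0.063, "dy": 0.518, "dz": -0.059, "ax": -0.107}, {"dx": -0.063, "dy": 0.518, "dz": -0.059, "ax": -0.107}, {"dx": -0.063, "dy": 0.518, "dz": -0.059, "ax": -0.107}]}}

```text
validation failed for argument at $.pl...
```

Emit:
{"name": "jog_arm", "arguments": {"plan": [{"dx": -0.063, "dy": 0.518, "dz": -0.059, "ax": -0.107}, {"dx": -0.063, "dy": 0.518, "dz": -0.059, "ax": -0.107}, {}, {}], "grip": 45}}

```text
validation failed for argument at $.pl...
```

```bash
python3 - <<'E'
from h import *
np.set_printoptions(precision=4,suppress=True)
st()
p,d,T=shot("wrist","w1.png");P=cloud("wrist",d,T); np.savez("w1.npz",p=p,d=d,T=T)
x,y,z=P[...,0],P[...,1],P[...,2]
m=((z>.045)&(z<.085)&(x>.55)&(x<.76)&(y>-.2)&(y<.23)).astype(np.uint8)
n,l,stt,c=cv2.connectedComponentsWithStats(m)
for i in range(1,n):
    if stt[i,4]>10:
        X=P[l==i]; t=X[:,2]>X[:,2].max()-.008
        print(c[i],stt[i,4],"top",X[t].mean(0),(X[t].max(0)+X[t].min(0))/2,X[t].max(0)-X[t].min(0),t.sum(),"rgb",p[l==i].mean(0))
m=((abs(z-.03)<.007)&(x>.4)&(x<.6)&(y>-.15)&(y<.2)); X=P[m]
print("block z",np.median(X[:,2]),cv2.minAreaRect(X[:,:2].astype(np.float32)*1000))
m=((z>.05)&(z<.08)&(x>.44)&(x<.56)&(y>-.05)&(y<.1)); X=P[m];print("crown",X.max(0),X.min(0))
E
```

```text
t 1.05 tcp [ 0.238  -0.5779  0.2313] x [ 0. -0. -1.] jaw yaw -1.18 q [ 1.08  0.43  0.03  1.57 -0.01  1.13 -0.08] F [-0.5  0.3 -0.5] w 0.0851
block z nan ((0.0, 0.0), (0.0, 0.0), 0.0)
  return _methods._mean(a, axis=axis, dtype=dtype,
  ret = ret.dtype.type(ret / rcount)
Traceback (most recent call last):
ValueError: zero-size array to reduction operation maximum which has no identity
```

View pics/w1.png

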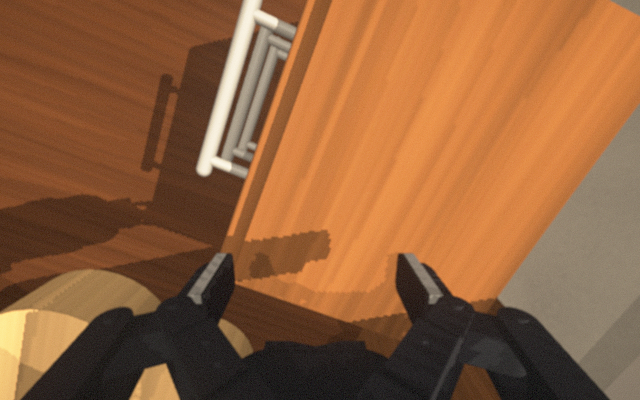

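Emit:
{"name": "jog_arm", "arguments": {"plan": [{"dx": -0.06, "dy": 0.52, "dz": -0.06, "ax": -0.1, "ay": 0, "az": 0}]}}

```text
t: 1.23
tcp_pos: [0.2795, -0.5548, 0.237]
tool_rot: [0.601, 0.371, 0.602, -0.373]
ft_force: [1.7, -0.5, -0.4]
gripper_width: 0.0857
```

Emit:
{"name": "jog_arm", "arguments": {"plan": [{"dx": -0.06, "dy": 0.52, "dz": -0.06, "ax": -0.11}, {"dx": -0.06, "dy": 0.52, "dz": -0.06, "ax": -0.11}, {"dx": -0.06, "dy": 0.52, "dz": -0.06, "ax": -0.11}, {"dx": -0.06, "dy": 0.52, "dz": -0.06, "ax": -0.11}, {"dx": -0.06, "dy": 0.52, "dz": -0.06, "ax": -0.11}, {"dx": -0.06, "dy": 0.52, "dz": -0.06, "ax": -0.11}, {"dx": -0.06, "dy": 0.52, "dz": -0.06, "ax": -0.11}, {"dx": -0.06, "dy": 0.52, "dz": -0.06, "ax": -0.11}, {"dx": -0.06, "dy": 0.52, "dz": -0.06, "ax": -0.11}, {"dx": -0.06, "dy": 0.52, "dz": -0.06, "ax": -0.11}]}}

```text
validation failed for argument at $.pl...
```

Emit:
{"name": "jog_arm", "arguments": {"plan": [{"dx": -0.06, "dy": 0.52, "dz": -0.06, "ax": -0.11, "ay": 0, "az": 0}, {"dx": -0.06, "dy": 0.52, "dz": -0.06, "ax": -0.11, "ay": 0, "az": 0}, {"dx": -0.06, "dy": 0.52, "dz": -0.06, "ax": -0.11, "ay": 0, "az": 0}, {"dx": -0.06, "dy": 0.52, "dz": -0.06, "ax": -0.11, "ay": 0, "az": 0}, {"dx": -0.06, "dy": 0.52, "dz": -0.06, "ax": -0.11, "ay": 0, "az": 0}, {"dx": -0.06, "dy": 0.52, "dz": -0.06, "ax": -0.11, "ay": 0, "az": 0}, {"dx": -0.06, "dy": 0.52, "dz": -0.06, "ax": -0.11, "ay": 0, "az": 0}, {"dx": -0.06, "dy": 0.52, "dz": -0.06, "ax": -0.11, "ay": 0, "az": 0}, {"dx": -0.06, "dy": 0.52, "dz": -0.06, "ax": -0.11, "ay": 0, "az": 0}, {"dx": -0.06, "dy": 0.52, "dz": -0.06, "ax": -0.11, "ay": 0, "az": 0}, {"dx": -0.06, "dy": 0.52, "dz": -0.06, "ax": -0.11, "ay": 0, "az": 0}]}}

```text
t: 2.6
tcp_pos: [0.5763, -0.0795, 0.3035]
tool_rot: [0.705, 0.052, 0.705, -0.052]
ft_force: [-0.8, -0.7, -0.7]
gripper_width: 0.0851
```

All six keys are required. Continue.

Emit:
{"name": "jog_arm", "arguments": {"plan": [{"dx": -0.06, "dy": 0.52, "dz": -0.06, "ax": -0.11, "ay": 0, "az": 0}, {"dx": -0.06, "dy": 0.45, "dz": -0.06, "ax": -0.08, "ay": 0, "az": 0}, {"dx": 0, "dy": 0, "dz": 0, "ax": 0, "ay": 0, "az": 0}, {"dx": 0, "dy": 0, "dz": 0, "ax": 0, "ay": 0, "az": 0}], "grip": 45}}

```text
t: 3.1
tcp_pos: [0.5748, 0.0158, 0.3152]
tool_rot: [0.707, 0.001, 0.707, -0.001]
ft_force: [0.3, -0.8, 0.1]
gripper_width: 0.0452
```

```bash
python3 - <<'E'
from h import *
np.set_printoptions(precision=4,suppress=True)
st()
p,d,T=shot("wrist","w2.png");P=cloud("wrist",d,T); np.savez("w2.npz",p=p,d=d,T=T)
x,y,z=P[...,0],P[...,1],P[...,2]
m=((z>.045)&(z<.085)&(x>.55)&(x<.76)&(y>-.2)&(y<.23)).astype(np.uint8)
n,l,stt,c=cv2.connectedComponentsWithStats(m)
for i in range(1,n):
    if stt[i,4]>10:
        X=P[l==i]; t=X[:,2]>X[:,2].max()-.008
        print(c[i],stt[i,4],"top",X[t].mean(0),(X[t].max(0)+X[t].min(0))/2,X[t].max(0)-X[t].min(0),t.sum(),"rgb",p[l==i].mean(0))
m=((abs(z-.03)<.007)&(x>.4)&(x<.6)&(y>-.15)&(y<.2)); X=P[m]
print("block z",np.median(X[:,2]),cv2.minAreaRect(X[:,:2].astype(np.float32)*1000) if m.any() else 0)
E
```

```text
t 3.1 tcp [0.5748 0.0158 0.3152] x [ 0.    -0.001 -1.   ] jaw yaw -0.003 q [ 0.2   0.34 -0.45  1.54  0.15  1.3  -0.26] F [ 0.3 -0.8  0.1] w 0.0452
[317.9224  32.4292] 219 top [0.5778 0.189  0.0745] [0.5778 0.1894 0.0727] [0.0146 0.0147 0.0079] 164 rgb [236.4064  54.7671  43.2511]
[386.2695  32.168 ] 256 top [0.6621 0.1892 0.0744] [0.6627 0.1895 0.0732] [0.0155 0.0163 0.008 ] 176 rgb [235.2734 153.1055  33.0039]
[343.6071  70.5714] 168 top [0.6108 0.1462 0.0745] [0.6107 0.1462 0.073 ] [0.0148 0.0148 0.0071] 138 rgb [239.2917  58.5893  45.9226]
[398.3873  74.3088] 204 top [0.6816 0.1416 0.0745] [0.6821 0.1415 0.0735] [0.0151 0.0144 0.0079] 141 rgb [218.8284 211.0735 196.9167]
[401.5538 118.1989] 186 top [0.691  0.0878 0.0743] [0.6913 0.0874 0.073 ] [0.0157 0.014  0.0071] 132 rgb [216.2366  53.9301  40.6237]
[375.4444 248.2556] 90 top [ 0.6704 -0.1085  0.0732] [ 0.6704 -0.1099  0.0736] [0.0133 0.0076 0.0078] 25 rgb [158.2889 145.7333 128.8889]
block z 0.029990040883556945 ((510.5286560058594, 53.2586669921875), (285.6964111328125, 112.23480987548828), 82.34909057617188)
```

View pics/w2.png

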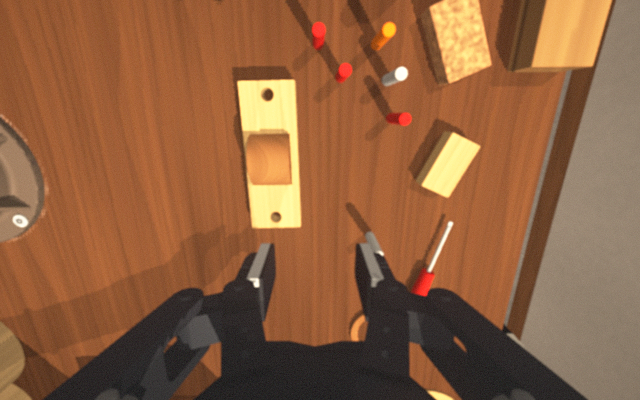

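```bash
cat >> h.py <<'E'
def onplane(name,uv,T,z0):
    k,D=K(camera_info(name)); n=cv2.undistortPoints(np.array(uv,float).reshape(-1,1,2),k,D).reshape(-1,2)
    r=np.c_[n,np.ones(len(n))]@T[:3,:3].T; return T[:3,3]+r*((z0-T[2,3])/r[:,2:])
def bores(p,T,approx,name="wrist",rad=.018):
    "dark blob of each bore near approx (x,y) on the board top"
    v=cv2.cvtColor(p,cv2.COLOR_RGB2GRAY).astype(float); out=[]
    for a in approx:
        uv=proj(name,[*a,.03],T)[0]; px=np.linalg.norm(proj(name,[a[0]+rad,a[1],.03],T)[0]-uv)
        yy,xx=np.mgrid[0:400,0:640]; w=np.hypot(xx-uv[0],yy-uv[1])<px
        lo,hi=np.percentile(v[w],5),np.percentile(v[w],90); m=w&(v<(lo+hi)/2)
        n,l,s,c=cv2.connectedComponentsWithStats(m.astype(np.uint8)); i=1+np.argmax(s[1:,4])
        X=onplane(name,np.argwhere(l==i)[:,::-1],T,.03); out.append(X.mean(0)[:2])
        print("bore px",np.round(c[i],1),s[i,4],"xy",np.round(X.mean(0),4),"ext",np.round(np.ptp(X,axis=0),4))
    return np.array(out)
E
python3 - <<'E'
from h import *
np.set_printoptions(precision=4,suppress=True)
f=np.load("w2.npz");p,d,T=f["p"],f["d"],f["T"]
a=onplane("wrist",[(268,95),(277,217)],T,.03);print(a)
b=bores(p,T,a[:,:2]); e=b[0]-b[1]; print("mid",b.mean(0),"dist",np.hypot(*e),"yaw",np.arctan2(-e[0],e[1]))
hsv=cv2.cvtColor(p,cv2.COLOR_RGB2HSV)
P=cloud("wrist",d,T);m=(abs(P[...,2]-.03)<.006)&(P[...,0]<.58)&(hsv[...,2]>150)
n,l,s,c=cv2.connectedComponentsWithStats(m.astype(np.uint8)); i=1+np.argmax(s[1:,4]);X=P[l==i]
print(cv2.minAreaRect(X[:,:2].astype(np.float32)*1000))
# pin B above: grasp pose
row(np.array([.670,-.113,.13]),Rdown(0.0),5)
E
```

```text
[[ 0.5067  0.1192  0.03  ]
 [ 0.5115 -0.0677  0.03  ]]
bore px [267.3  94.5] 103 xy [0.5057 0.1199 0.03  ] ext [0.0146 0.0147 0.    ]
bore px [275.6 216.5] 84 xy [ 0.5092 -0.0668  0.03  ] ext [0.015  0.0158 0.    ]
mid [0.5075 0.0266] dist 0.18671747261127894 yaw 0.018589491098109426
((506.38232421875, 26.641082763671875), (80.13349151611328, 224.7801055908203), 1.1983731985092163)
5 rows d [ 0.37  -0.256  0.191] a [-0.001 -0.     0.   ] max .625 / .237: 0.489 0.001
```

Emit:
{"name": "jog_arm", "arguments": {"plan": [{"dx": 0.36, "dy": -0.26, "dz": 0.19, "ax": 0, "ay": 0, "az": 0}, {"dx": 0.36, "dy": -0.26, "dz": 0.19, "ax": 0, "ay": 0, "az": 0}, {"dx": 0.36, "dy": -0.26, "dz": 0.19, "ax": 0, "ay": 0, "az": 0}, {"dx": 0.36, "dy": -0.26, "dz": 0.19, "ax": 0, "ay": 0, "az": 0}, {"dx": 0.36, "dy": -0.26, "dz": 0.19, "ax": 0, "ay": 0, "az": 0}, {"dx": 0, "dy": 0, "dz": 0, "ax": 0, "ay": 0, "az": 0}, {"dx": 0, "dy": 0, "dz": 0, "ax": 0, "ay": 0, "az": 0}]}}

```text
t: 4.03
tcp_pos: [0.6693, -0.1142, 0.1355]
tool_rot: [0.707, 0.001, 0.707, -0.001]
ft_force: [-0.6, 0.4, 0.8]
gripper_width: 0.0447
```

```bash
python3 - <<'E'
from h import *
np.set_printoptions(precision=4,suppress=True)
st(); p,d,T=shot("wrist","w3.png");P=cloud("wrist",d,T)
x,y,z=P[...,0],P[...,1],P[...,2]
m=(z>.068)&(z<.082)&(abs(x-.67)<.02)&(abs(y+.113)<.025); X=P[m]
print(m.sum(),X.mean(0),(X.max(0)+X.min(0))/2,np.ptp(X,axis=0),np.argwhere(m).mean(0)[::-1])
row(np.array([.6705,-.1135,.038]),Rdown(0.0),3)
E
```

```text
t 4.025 tcp [ 0.6693 -0.1142  0.1355] x [-0.  0. -1.] jaw yaw -0.003 q [ 0.32  0.64 -0.37  1.51  0.25  1.04 -0.11] F [-0.6  0.4  0.8] w 0.0447
333 [ 0.6703 -0.1128  0.0744] [ 0.6704 -0.1137  0.0724] [0.0151 0.0153 0.0088] [317.4264 217.3183]
3 rows d [ 0.328 -0.     0.002] a [-0.001  0.001 -0.   ] max .625 / .237: 0.328 0.001
```

View pics/w3.png

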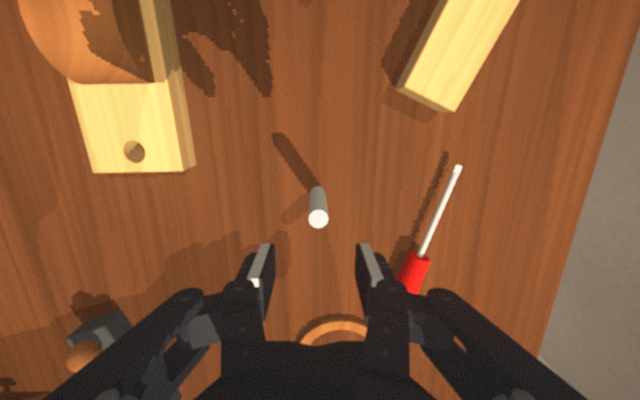

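The steel pin's top is at (318,217), centred between the fingers; bore0 is visible at (134,152).

Emit:
{"name": "jog_arm", "arguments": {"plan": [{"dx": 0.32, "dy": 0, "dz": 0.01, "ax": 0, "ay": 0, "az": 0}, {"dx": 0.32, "dy": 0, "dz": 0, "ax": 0, "ay": 0, "az": 0}, {"dx": 0.32, "dy": 0, "dz": 0, "ax": 0, "ay": 0, "az": 0}, {"dx": 0, "dy": 0, "dz": 0, "ax": 0, "ay": 0, "az": 0}, {"dx": 0, "dy": 0, "dz": 0, "ax": 0, "ay": 0, "az": 0}]}}

```text
t: 4.7
tcp_pos: [0.6717, -0.1133, 0.0415]
tool_rot: [0.708, 0.0, 0.706, -0.001]
ft_force: [0.8, 0.5, 0.4]
gripper_width: 0.0449
```

Emit:
{"name": "jog_arm", "arguments": {"plan": [{"dx": 0, "dy": 0, "dz": 0, "ax": 0, "ay": 0, "az": 0}, {"dx": 0, "dy": 0, "dz": 0, "ax": 0, "ay": 0, "az": 0}, {"dx": 0, "dy": 0, "dz": 0, "ax": 0, "ay": 0, "az": 0}, {"dx": 0, "dy": 0, "dz": 0, "ax": 0, "ay": 0, "az": 0}, {"dx": 0, "dy": 0, "dz": 0, "ax": 0, "ay": 0, "az": 0}], "grip": 8, "squeeze": 60}}

```text
t: 5.32
tcp_pos: [0.6715, -0.1138, 0.0411]
tool_rot: [0.708, 0.001, 0.706, -0.001]
ft_force: [-0.2, 1.3, 7.1]
gripper_width: 0.0141
```

```bash
python3 - <<'E'
from h import *
s=st()
row(np.array([.5092,-.0670,.085]),Rdown(0.02),6,(s["tcp_pos"]+[0,0,.07],rot(s["tool_rot"])))
E
```

```text
t 5.325 tcp [ 0.6715 -0.1138  0.0411] x [ 0.002 -0.    -1.   ] jaw yaw -0.002 q [ 0.3   0.74 -0.34  1.58  0.3   0.87 -0.15] F [-0.2  1.3  7.1] w 0.0141
6 rows d [ 0.043  0.08  -0.27 ] a [-0.005  0.001  0.   ] max .625 / .237: 0.285 0.005
```

Emit:
{"name": "jog_arm", "arguments": {"plan": [{"dx": -0.35, "dy": 0, "dz": 0, "ax": 0, "ay": 0, "az": 0}, {"dx": -0.35, "dy": 0, "dz": 0, "ax": 0, "ay": 0, "az": 0}, {"dx": 0.04, "dy": 0.08, "dz": -0.27, "ax": 0, "ay": 0, "az": 0}, {"dx": 0.04, "dy": 0.08, "dz": -0.27, "ax": 0, "ay": 0, "az": 0}, {"dx": 0.04, "dy": 0.08, "dz": -0.27, "ax": 0, "ay": 0, "az": 0}, {"dx": 0.04, "dy": 0.08, "dz": -0.27, "ax": 0, "ay": 0, "az": 0}, {"dx": 0.04, "dy": 0.08, "dz": -0.27, "ax": -0.03, "ay": 0, "az": 0}, {"dx": 0.04, "dy": 0.07, "dz": -0.27, "ax": 0, "ay": 0, "az": 0}, {"dx": 0, "dy": 0, "dz": 0, "ax": 0, "ay": 0, "az": 0}, {"dx": 0, "dy": 0, "dz": 0, "ax": 0, "ay": 0, "az": 0}]}}

```text
t: 6.58
tcp_pos: [0.5094, -0.0673, 0.086]
tool_rot: [0.708, -0.008, 0.706, 0.007]
ft_force: [-0.8, -0.2, 0.3]
gripper_width: 0.0141
```

```bash
python3 - <<'E'
from h import *
np.set_printoptions(precision=4,suppress=True)
s=st(); p,d,T=shot("wrist","w4.png");P=cloud("wrist",d,T)
x,y,z=P[...,0],P[...,1],P[...,2]
t=s["tcp_pos"]
m=(z>t[2]-.045)&(z<t[2]-.003)&(np.hypot(x-t[0],y-t[1])<.03); X=P[m]
# pin shaft: x centre per height
for zz in np.arange(-.04,-.004,.006):
    b=abs(X[:,2]-t[2]-zz)<.003
    if b.sum()>5: print(round(zz,3),b.sum(),"x",X[b,0].min(),X[b,0].max(),"mid",(X[b,0].max()+X[b,0].min())/2-t[0],"ymax",X[b,1].max()-t[1])
crop=p[150:330,230:410]; cv2.imwrite("pics/w4c.png",cv2.resize(crop[:,:,::-1],(540,540),interpolation=3))
E
```

```text
t 6.575 tcp [ 0.5094 -0.0673  0.086 ] x [ 0.002 -0.    -1.   ] jaw yaw 0.021 q [ 0.33  0.47 -0.4   1.98  0.26  0.74 -0.21] F [-0.8 -0.2  0.3] w 0.0141
-0.04 33 x 0.5008277712669781 0.5155945395680724 mid -0.0012360458378426475 ymax 0.007758106507686269
-0.034 70 x 0.5003185944576362 0.5162098671088247 mid -0.0011829704721375567 ymax 0.007980897557007469
-0.028 79 x 0.5004727609448907 0.5159496173159797 mid -0.0012360121249327394 ymax 0.007789887546769306
-0.022 85 x 0.5002101611845251 0.5157472159477272 mid -0.0014685126892417522 ymax 0.008008555218412525
-0.016 97 x 0.5003260821316169 0.5161251644507177 mid -0.0012215779642006375 ymax 0.008077414686474771
-0.01 105 x 0.5005032959353676 0.5158438751030285 mid -0.0012736157361699085 ymax 0.007737506051907664
-0.004 79 x 0.5007424101954773 0.5155389151829256 mid -0.0013065385661664708 ymax 0.008064030606178454
```

View pics/w4c.png

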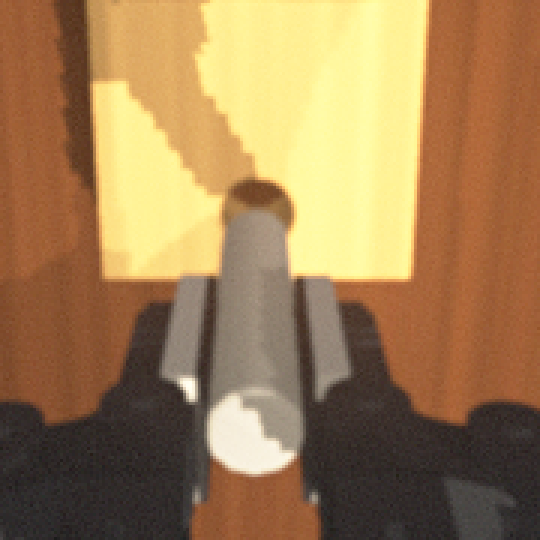

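```bash
python3 - <<'E'
from h import *
np.set_printoptions(precision=4,suppress=True)
p=cv2.imread("pics/w4.png")[:,:,::-1]; s=observe(); T=cam2world("wrist",s)
f=lambda a,b:onplane("wrist",[(230+a/3,150+b/3)],T,.03)[0][:2]
print("end edge",f(150,279),f(380,279),"left",f(101,240),"right",f(413,240))
print("bore L/R/top",f(222,212),f(294,212),f(258,179))
g=cv2.cvtColor(np.ascontiguousarray(p),cv2.COLOR_RGB2GRAY)
print(g[200:226,316]); print(g[220,298:334]); print(g[236:248,275],g[236:248,350]); print(g[228,258:272],g[228,360:375])
E
```

```text
end edge [ 0.4818 -0.0861] [ 0.5419 -0.0848] left [ 0.4693 -0.0753] right [ 0.5497 -0.0735]
bore L/R/top [ 0.5004 -0.0669] [ 0.5187 -0.0665] [ 0.5094 -0.0578]
[234 232 230 231 233 229 230 224 216 186 120  82  77  83  83  87  83  86
  99 121 136 147 151 150 148 150]
[237 236 237 236 228 195 143 126 129 134 137 138 138 139 135 135 137 140
 136 136 136 133 131 124 121 115 113 111 116 154 207 237 242 241 242 241]
[235 235 234 235 229 223 198 145 106  97  99  99] [242 242 242 242 242 243 231 182 134 122 120 120]
[ 96 103  99  96 119 170 213 221 223 223 224 225 227 230] [235 235 234 235 239 240 238 213 155 119 119 123 117 122 123]
```

Pin directly behind bore at crop (258,205). In the same camera the bore is 1.4 mm farther in +x.

Emit:
{"name": "jog_arm", "arguments": {"plan": [{"dx": 0, "dy": 0, "dz": 0.014, "ax": 0, "ay": 0, "az": 0}, {"dx": 0.1, "dy": 0, "dz": 0, "ax": 0, "ay": 0, "az": 0}, {"dx": 0.1, "dy": 0, "dz": 0, "ax": 0, "ay": 0, "az": 0}, {"dx": 0.05, "dy": 0, "dz": 0, "ax": 0, "ay": 0, "az": 0}]}}

```text
t: 7.12
tcp_pos: [0.5092, -0.067, 0.0591]
tool_rot: [0.706, -0.008, 0.708, 0.008]
ft_force: [-0.9, 0.2, -1.2]
gripper_width: 0.0144
```

Emit:
{"name": "jog_arm", "arguments": {"plan": [{"dx": 0.08, "dy": 0, "dz": 0, "ax": 0, "ay": 0, "az": 0}, {"dx": 0.07, "dy": 0, "dz": 0, "ax": 0, "ay": 0, "az": 0}, {"dx": 0, "dy": 0, "dz": 0, "ax": 0, "ay": 0, "az": 0}]}}

```text
t: 7.5
tcp_pos: [0.5094, -0.067, 0.0447]
tool_rot: [0.707, -0.008, 0.707, 0.008]
ft_force: [-0.5, -0.1, -0.3]
gripper_width: 0.0148
```

Emit:
{"name": "jog_arm", "arguments": {"plan": [{"dx": 0.03, "dy": 0, "dz": 0, "ax": 0, "ay": 0, "az": 0}, {"dx": 0, "dy": 0, "dz": 0, "ax": 0, "ay": 0, "az": 0}]}}

```text
t: 7.75
tcp_pos: [0.5099, -0.067, 0.0423]
tool_rot: [0.707, -0.008, 0.707, 0.008]
ft_force: [-0.2, -0.3, -0.6]
gripper_width: 0.0142
```

Emit:
{"name": "jog_arm", "arguments": {"plan": [{"dx": 0, "dy": 0, "dz": 0, "ax": 0, "ay": 0, "az": 0}, {"dx": 0, "dy": 0, "dz": 0, "ax": 0, "ay": 0, "az": 0}, {"dx": 0, "dy": 0, "dz": 0, "ax": 0, "ay": 0, "az": 0}], "grip": 40}}

```text
t: 8.12
tcp_pos: [0.5099, -0.0671, 0.0424]
tool_rot: [0.707, -0.008, 0.707, 0.008]
ft_force: [-1.1, -0.6, 0.1]
gripper_width: 0.0401
```

Emit:
{"name": "jog_arm", "arguments": {"plan": [{"dx": -0.5, "dy": 0, "dz": 0, "ax": 0, "ay": 0, "az": 0}, {"dx": -0.5, "dy": 0, "dz": 0, "ax": 0, "ay": 0, "az": 0}, {"dx": 0, "dy": 0, "dz": 0, "ax": 0, "ay": 0, "az": 0}]}}

```text
t: 8.5
tcp_pos: [0.5124, -0.0669, 0.146]
tool_rot: [0.71, -0.008, 0.705, 0.007]
ft_force: [-0.5, -0.2, -0.4]
gripper_width: 0.0403
```

```bash
python3 - <<'E'
from h import *
np.set_printoptions(precision=4,suppress=True)
s=st(); p,d,T=shot("wrist","w5.png");P=cloud("wrist",d,T)
x,y,z=P[...,0],P[...,1],P[...,2]
m=(np.hypot(x-.509,y+.067)<.015)&(z>.035)&(z<.13); X=P[m]; t=X[:,2]>X[:,2].max()-.006
print("pin0 top",X[t].mean(0),X[:,2].max())
row(np.array([.6822,.1415,.135]),Rdown(0.0),6)
E
```

```text
t 8.5 tcp [ 0.5124 -0.0669  0.146 ] x [ 0.007 -0.001 -1.   ] jaw yaw 0.021 q [ 0.36  0.39 -0.43  1.92  0.21  0.87 -0.16] F [-0.5 -0.2 -0.4] w 0.0403
pin0 top [ 0.5087 -0.0665  0.0747] 0.07664942402490743
6 rows d [0.016 0.344 0.29 ] a [0.004 0.001 0.   ] max .625 / .237: 0.45 0.005
```

Pin 0 is home (top at 75 mm). On to the other steel pin.

Emit:
{"name": "jog_arm", "arguments": {"plan": [{"dx": 0.02, "dy": 0.35, "dz": 0.29, "ax": 0, "ay": 0, "az": 0}, {"dx": 0.02, "dy": 0.35, "dz": 0.29, "ax": 0, "ay": 0, "az": 0}, {"dx": 0.02, "dy": 0.34, "dz": 0.28, "ax": 0, "ay": 0, "az": 0}, {"dx": 0.02, "dy": 0.34, "dz": 0.28, "ax": 0, "ay": 0, "az": 0}, {"dx": 0.02, "dy": 0.34, "dz": 0.28, "ax": 0, "ay": 0, "az": 0}, {"dx": 0.02, "dy": 0.34, "dz": 0.27, "ax": 0, "ay": 0, "az": 0}, {"dx": 0, "dy": 0, "dz": 0, "ax": 0, "ay": 0, "az": 0}, {"dx": 0, "dy": 0, "dz": 0, "ax": 0, "ay": 0, "az": 0}]}}

```text
t: 9.55
tcp_pos: [0.6734, 0.142, 0.1286]
tool_rot: [0.706, -0.008, 0.708, 0.007]
ft_force: [-0.6, -1.2, 0.6]
gripper_width: 0.0398
```

```bash
python3 - <<'E'
from h import *
np.set_printoptions(precision=4,suppress=True)
s=st(); p,d,T=shot("wrist","w6.png");P=cloud("wrist",d,T)
x,y,z=P[...,0],P[...,1],P[...,2]
m=(z>.066)&(z<.082)&(abs(x-.682)<.02)&(abs(y-.141)<.022); X=P[m]
print(m.sum(),X.mean(0),(X.max(0)+X.min(0))/2,np.ptp(X,axis=0),np.argwhere(m).mean(0)[::-1],p[m].mean(0))
c=(X.max(0)+X.min(0))/2
row(np.array([c[0]+.0005,c[1],.041]),Rdown(0.02),4)
E
```

```text
t 9.55 tcp [0.6734 0.142  0.1286] x [-0.003 -0.001 -1.   ] jaw yaw 0.022 q [-0.04  0.66 -0.4   1.49  0.28  1.05 -0.48] F [-0.6 -1.2  0.6] w 0.0398
370 [0.6816 0.1431 0.0741] [0.6816 0.142  0.0717] [0.0154 0.0159 0.0111] [327.1838 220.8189] [235.1378 229.3351 215.4405]
4 rows d [0.22  0.001 0.022] a [ 0.    -0.001  0.   ] max .625 / .237: 0.221 0.001
```

View pics/w6.png

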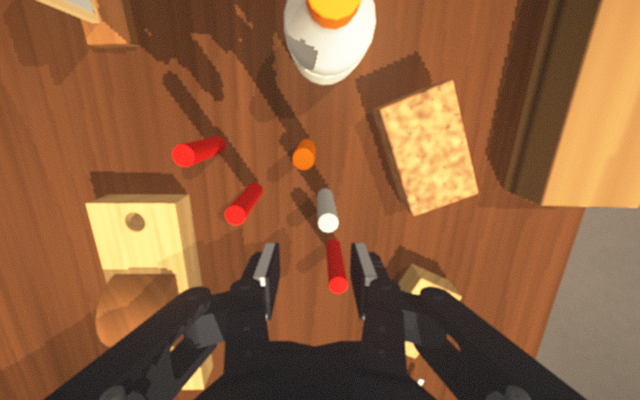

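Steel pin (bright) at (327,221); red at (338,285), (240,210) and (185,155), orange at (303,155) stay clear.

Emit:
{"name": "jog_arm", "arguments": {"plan": [{"dx": 0, "dy": 0, "dz": 0.085, "ax": 0, "ay": 0, "az": 0}, {"dx": 0.29, "dy": 0, "dz": 0, "ax": 0, "ay": 0, "az": 0}, {"dx": 0.29, "dy": 0, "dz": 0, "ax": 0, "ay": 0, "az": 0}, {"dx": 0.29, "dy": 0, "dz": 0, "ax": 0, "ay": 0, "az": 0}, {"dx": 0, "dy": 0, "dz": 0, "ax": 0, "ay": 0, "az": 0}, {"dx": 0, "dy": 0, "dz": 0, "ax": 0, "ay": 0, "az": 0}]}}

```text
t: 10.35
tcp_pos: [0.6837, 0.1425, 0.0445]
tool_rot: [0.708, -0.007, 0.707, 0.007]
ft_force: [-0.3, 0.7, -0.1]
gripper_width: 0.0401
```

Emit:
{"name": "jog_arm", "arguments": {"plan": [{"dx": 0, "dy": 0, "dz": 0, "ax": 0, "ay": 0, "az": 0}, {"dx": 0, "dy": 0, "dz": 0, "ax": 0, "ay": 0, "az": 0}, {"dx": 0, "dy": 0, "dz": 0, "ax": 0, "ay": 0, "az": 0}, {"dx": 0, "dy": 0, "dz": 0, "ax": 0, "ay": 0, "az": 0}, {"dx": 0, "dy": 0, "dz": 0, "ax": 0, "ay": 0, "az": 0}], "grip": 8, "squeeze": 60}}

```text
t: 10.98
tcp_pos: [0.6837, 0.143, 0.045]
tool_rot: [0.708, -0.007, 0.706, 0.008]
ft_force: [-1.0, -1.0, 6.7]
gripper_width: 0.0142
```

```bash
python3 - <<'E'
from h import *
s=st()
row(np.array([.5055,.1206,.09]),Rdown(0.02),5,(s["tcp_pos"]+[0,0,.08],rot(s["tool_rot"])))
E
```

```text
t 10.975 tcp [0.6837 0.143  0.045 ] x [ 0.002  0.    -1.   ] jaw yaw 0.022 q [-0.06  0.76 -0.37  1.53  0.32  0.91 -0.51] F [-1.  -1.   6.7] w 0.0142
5 rows d [ 0.069 -0.037 -0.357] a [ 0.     0.001 -0.   ] max .625 / .237: 0.366 0.001
```

Emit:
{"name": "jog_arm", "arguments": {"plan": [{"dx": -0.5, "dy": 0, "dz": 0, "ax": 0, "ay": 0, "az": 0}, {"dx": -0.5, "dy": 0, "dz": 0, "ax": 0, "ay": 0, "az": 0}, {"dx": 0, "dy": -0.04, "dz": -0.36, "ax": 0, "ay": 0, "az": 0}, {"dx": 0, "dy": -0.04, "dz": -0.36, "ax": 0, "ay": 0, "az": 0}, {"dx": 0, "dy": -0.04, "dz": -0.36, "ax": 0, "ay": 0, "az": 0}, {"dx": 0.05, "dy": -0.035, "dz": -0.355, "ax": 0, "ay": 0, "az": 0}, {"dx": 0.25, "dy": -0.03, "dz": -0.35, "ax": 0, "ay": 0, "az": 0}, {"dx": 0.25, "dy": 0, "dz": 0, "ax": 0, "ay": 0, "az": 0}, {"dx": 0, "dy": 0, "dz": 0, "ax": 0, "ay": 0, "az": 0}, {"dx": 0, "dy": 0, "dz": 0, "ax": 0, "ay": 0, "az": 0}]}}

```text
t: 12.22
tcp_pos: [0.5057, 0.1208, 0.0892]
tool_rot: [0.707, -0.007, 0.707, 0.008]
ft_force: [0.6, -0.4, -0.9]
gripper_width: 0.0142
```

```bash
python3 - <<'E'
from h import *
np.set_printoptions(precision=4,suppress=True)
s=st(); p,d,T=shot("wrist","w7.png");P=cloud("wrist",d,T)
x,y,z=P[...,0],P[...,1],P[...,2]
t=s["tcp_pos"]
m=(z>t[2]-.045)&(z<t[2]-.003)&(np.hypot(x-t[0],y-t[1])<.03); X=P[m]
for zz in np.arange(-.04,-.004,.012):
    b=abs(X[:,2]-t[2]-zz)<.003
    if b.sum()>5: print(round(zz,3),b.sum(),"xmid",(X[b,0].max()+X[b,0].min())/2,"y",X[b,1].max()-.008)
crop=p[120:340,210:430]; cv2.imwrite("pics/w7c.png",cv2.resize(crop[:,:,::-1],(550,550),interpolation=3))
g=cv2.cvtColor(p,cv2.COLOR_RGB2GRAY)
uv=proj("wrist",[.5053,.1206,.03],T)[0]; print("exp bore px",uv, "pin0 now?")
mm=(abs(z-.03)<.005)&(abs(x-.507)<.06)&(abs(y-.12)<.06)
for v in (int(uv[1]),int(uv[1])+6,int(uv[1])-6):
    c=np.where(mm[v])[0]; print(v,c.min(),c.max(),onplane("wrist",[(c.min()-.5,v),(c.max()+.5,v)],T,.03)[:,:2].ravel())
E
```

```text
t 12.225 tcp [0.5057 0.1208 0.0892] x [ 0.001  0.    -1.   ] jaw yaw 0.022 q [-0.01  0.48 -0.43  1.96  0.28  0.76 -0.59] F [ 0.6 -0.4 -0.9] w 0.0142
-0.04 70 xmid 0.5041280005429459 y 0.11960176081071114
-0.028 84 xmid 0.5041537443897517 y 0.11978065121763401
-0.016 92 xmid 0.5043924728323301 y 0.11978087503724424
-0.004 76 xmid 0.5043820897813429 y 0.11987873687121298
exp bore px [315.5861 220.0478] pin0 now?
220 264 366 [0.4649 0.1197 0.5448 0.1215]
226 264 365 [0.4647 0.1147 0.5445 0.1165]
214 263 366 [0.4643 0.1247 0.5444 0.1265]
```

View pics/w7c.png

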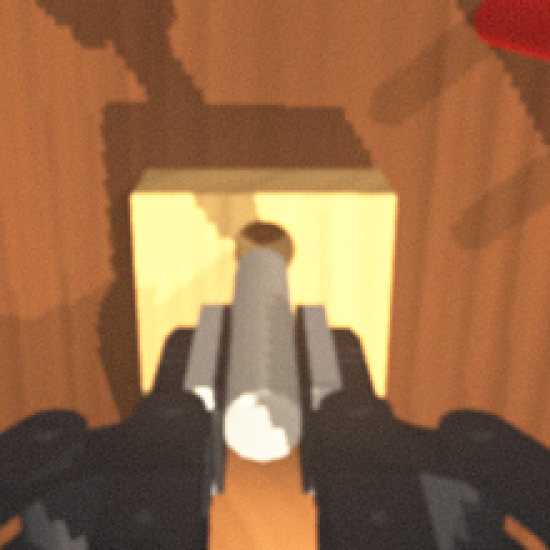

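```bash
python3 - <<'E'
from h import *
s=observe();T=cam2world("wrist",s)
f=lambda a,b:np.round(onplane("wrist",[(210+a/2.5,120+b/2.5)],T,.03)[0][:2],4)
print("L,R",f(236,245),f(294,245),"top",f(265,221),"end",f(265,191))
E
```

```text
L,R [0.4968 0.1221] [0.5148 0.1225] top [0.5057 0.1302] end [0.5054 0.1398]
```

Pin just in front of bore at crop (265,245); correct by about +1 mm in x and y and go down.

Emit:
{"name": "jog_arm", "arguments": {"plan": [{"dx": 0, "dy": 0.01, "dz": 0.01, "ax": 0, "ay": 0, "az": 0}, {"dx": 0.1, "dy": 0, "dz": 0, "ax": 0, "ay": 0, "az": 0}, {"dx": 0.1, "dy": 0, "dz": 0, "ax": 0, "ay": 0, "az": 0}, {"dx": 0.08, "dy": 0, "dz": 0, "ax": 0, "ay": 0, "az": 0}]}}

```text
t: 12.78
tcp_pos: [0.5053, 0.1213, 0.0593]
tool_rot: [0.707, -0.008, 0.707, 0.008]
ft_force: [0.2, -0.4, -1.0]
gripper_width: 0.0142
```

Emit:
{"name": "jog_arm", "arguments": {"plan": [{"dx": 0.08, "dy": 0, "dz": 0, "ax": 0, "ay": 0, "az": 0}, {"dx": 0.05, "dy": 0, "dz": 0, "ax": 0, "ay": 0, "az": 0}, {"dx": 0, "dy": 0, "dz": 0, "ax": 0, "ay": 0, "az": 0}]}}

```text
t: 13.15
tcp_pos: [0.5055, 0.1214, 0.0469]
tool_rot: [0.707, -0.008, 0.707, 0.008]
ft_force: [-0.4, 0.2, -0.9]
gripper_width: 0.0141
```

Emit:
{"name": "jog_arm", "arguments": {"plan": [{"dx": 0, "dy": 0, "dz": 0, "ax": 0, "ay": 0, "az": 0}, {"dx": 0, "dy": 0, "dz": 0, "ax": 0, "ay": 0, "az": 0}, {"dx": 0, "dy": 0, "dz": 0, "ax": 0, "ay": 0, "az": 0}], "grip": 40}}

```text
t: 13.52
tcp_pos: [0.506, 0.1215, 0.0476]
tool_rot: [0.707, -0.008, 0.707, 0.008]
ft_force: [-0.5, 0.2, -0.4]
gripper_width: 0.0396
```

Emit:
{"name": "jog_arm", "arguments": {"plan": [{"dx": -0.6, "dy": 0, "dz": 0, "ax": 0, "ay": 0, "az": 0}, {"dx": -0.6, "dy": 0, "dz": 0, "ax": 0, "ay": 0, "az": 0}, {"dx": -0.6, "dy": 0.1, "dz": 0, "ax": 0, "ay": 0, "az": 0}, {"dx": -0.1, "dy": 0.1, "dz": 0, "ax": 0, "ay": 0, "az": 0}, {"dx": 0, "dy": 0, "dz": 0, "ax": 0, "ay": 0, "az": 0}], "grip": 60}}

```text
t: 14.15
tcp_pos: [0.5053, 0.1422, 0.2376]
tool_rot: [0.708, -0.008, 0.707, 0.008]
ft_force: [0.6, -0.2, -0.5]
gripper_width: 0.0599
```

```bash
python3 - <<'E'
from h import *
np.set_printoptions(precision=4,suppress=True)
s=st(); p,d,T=shot("wrist","w8.png");P=cloud("wrist",d,T)
x,y,z=P[...,0],P[...,1],P[...,2]
for c in ((.5053,.1208),(.5093,-.067)):
    m=(np.hypot(x-c[0],y-c[1])<.017)&(z>.04)&(z<.13); X=P[m]
    if len(X): t=X[:,2]>X[:,2].max()-.006; print("pin top",X[t].mean(0),X[:,2].max())
m=(x>.4)&(x<.58)&(y>.24)&(y<.43)&(z>.003);X=P[m]
print("gauge pts",m.sum(),X.max(0))
h=(x>.4)&(x<.58)&(y>.24)&(y<.43)&(z>.155)&(z<.18);X=P[h]
print("handle top",len(X),np.median(X,0),cv2.minAreaRect(X[:,:2].astype(np.float32)*1000))
E
```

```text
t 14.15 tcp [0.5053 0.1422 0.2376] x [ 0.001  0.    -1.   ] jaw yaw 0.023 q [ 0.02  0.31 -0.5   1.78  0.17  1.09 -0.52] F [ 0.6 -0.2 -0.5] w 0.0599
pin top [0.5035 0.1208 0.0747] 0.07660644085808843
pin top [ 0.5087 -0.0651  0.0742] 0.0763553433174573
gauge pts 2180 [0.5265 0.342  0.126 ]
handle top 0 [nan nan nan] ((0.0, 0.0), (0.0, 0.0), 0.0)
  return _methods._mean(a, axis=axis, dtype=dtype,
  ret = um.true_divide(
```

View pics/w8.png

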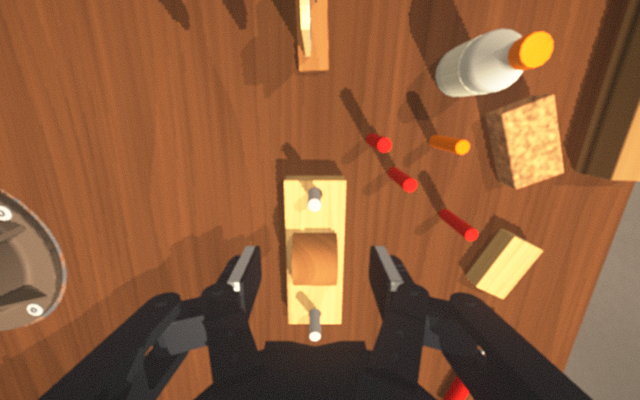

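Both pins are home (tops at 75 mm; pixels (315,195) and (315,330)). Now above the gauge, at the top edge (315,30).

Emit:
{"name": "jog_arm", "arguments": {"plan": [{"dx": -0.17, "dy": 0.47, "dz": -0.03, "ax": 0, "ay": 0, "az": 0}, {"dx": -0.17, "dy": 0.47, "dz": -0.03, "ax": 0, "ay": 0, "az": 0}, {"dx": -0.17, "dy": 0.47, "dz": -0.03, "ax": 0, "ay": 0, "az": 0}, {"dx": -0.1, "dy": 0.47, "dz": -0.03, "ax": 0, "ay": 0, "az": 0}, {"dx": 0, "dy": 0, "dz": 0, "ax": 0, "ay": 0, "az": 0}, {"dx": 0, "dy": 0, "dz": 0, "ax": 0, "ay": 0, "az": 0}]}}

```text
t: 14.95
tcp_pos: [0.4892, 0.3277, 0.2961]
tool_rot: [0.706, -0.008, 0.708, 0.007]
ft_force: [0.6, -1.4, -0.3]
gripper_width: 0.0597
```

```bash
python3 - <<'E'
from h import *
np.set_printoptions(precision=4,suppress=True)
s=st(); p,d,T=shot("wrist","w9.png");P=cloud("wrist",d,T)
x,y,z=P[...,0],P[...,1],P[...,2]
B=(abs(x-.495)<.08)&(abs(y-.331)<.1)
h=B&(z>.158)&(z<.18);X=P[h]
print("handle top",len(X),np.median(X,0),X.mean(0),cv2.minAreaRect(X[:,:2].astype(np.float32)*1000))
h=B&(z>.008)&(z<.016);X=P[h]
print("sole",len(X),cv2.minAreaRect(X[:,:2].astype(np.float32)*1000))
E
```

```text
t 14.95 tcp [0.4892 0.3277 0.2961] x [-0.003 -0.003 -1.   ] jaw yaw 0.021 q [-0.3   0.39 -0.55  1.53  0.21  1.28 -0.85] F [ 0.6 -1.4 -0.3] w 0.0597
handle top 1066 [0.4955 0.3368 0.1668] [0.4956 0.3367 0.1666] ((495.40325927734375, 335.3280029296875), (27.52057647705078, 40.13156509399414), 2.4901015758514404)
sole 833 ((493.3106994628906, 366.4836120605469), (35.85699462890625, 68.90463256835938), 3.7066004276275635)
```

View pics/w9.png

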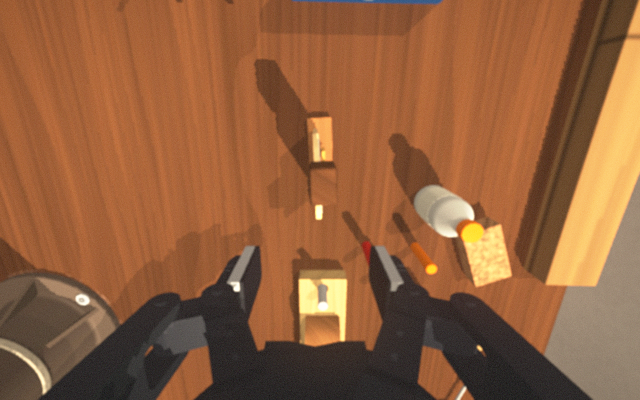

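```bash
python3 - <<'E'
from h import *
row(np.array([.4960,.336,.128]),Rdown(0.055),5)
E
```

```text
5 rows d [0.337 0.018 0.014] a [-0.009 -0.001  0.001] max .625 / .237: 0.338 0.009
```

Emit:
{"name": "jog_arm", "arguments": {"plan": [{"dx": 0, "dy": 0.08, "dz": 0.07, "ax": -0.05, "ay": 0, "az": 0}, {"dx": 0.34, "dy": 0, "dz": 0, "ax": 0, "ay": 0, "az": 0}, {"dx": 0.34, "dy": 0, "dz": 0, "ax": 0, "ay": 0, "az": 0}, {"dx": 0.34, "dy": 0, "dz": 0, "ax": 0, "ay": 0, "az": 0}, {"dx": 0.34, "dy": 0, "dz": 0, "ax": 0, "ay": 0, "az": 0}, {"dx": 0.31, "dy": 0, "dz": 0, "ax": 0, "ay": 0, "az": 0}, {"dx": 0, "dy": 0, "dz": 0, "ax": 0, "ay": 0, "az": 0}, {"dx": 0, "dy": 0, "dz": 0, "ax": 0, "ay": 0, "az": 0}]}}

```text
t: 16.0
tcp_pos: [0.4969, 0.3376, 0.1323]
tool_rot: [0.707, -0.021, 0.706, 0.022]
ft_force: [-0.4, -0.5, -0.1]
gripper_width: 0.0601
```

```bash
python3 - <<'E'
from h import *
st(); row(np.array([.4960,.336,.128]),Rdown(0.055),1)
E
```

```text
t 16.0 tcp [0.4969 0.3376 0.1323] x [ 0.001  0.001 -1.   ] jaw yaw 0.061 q [-0.33  0.55 -0.51  1.72  0.32  0.96 -0.91] F [-0.4 -0.5 -0.1] w 0.0601
1 rows d [ 0.043 -0.015 -0.01 ] a [ 0.007  0.001 -0.001] max .625 / .237: 0.047 0.008
```

Emit:
{"name": "jog_arm", "arguments": {"plan": [{"dx": 0.04, "dy": -0.015, "dz": -0.01, "ax": 0, "ay": 0, "az": 0}, {"dx": 0, "dy": 0, "dz": 0, "ax": 0, "ay": 0, "az": 0}]}}

```text
t: 16.25
tcp_pos: [0.4954, 0.3356, 0.1279]
tool_rot: [0.707, -0.021, 0.706, 0.022]
ft_force: [-0.7, -0.3, -0.1]
gripper_width: 0.0602
```

Emit:
{"name": "jog_arm", "arguments": {"plan": [{"dx": 0, "dy": 0, "dz": 0, "ax": 0, "ay": 0, "az": 0}, {"dx": 0, "dy": 0, "dz": 0, "ax": 0, "ay": 0, "az": 0}, {"dx": 0, "dy": 0, "dz": 0, "ax": 0, "ay": 0, "az": 0}, {"dx": 0, "dy": 0, "dz": 0, "ax": 0, "ay": 0, "az": 0}, {"dx": 0, "dy": 0, "dz": 0, "ax": 0, "ay": 0, "az": 0}], "grip": 18, "squeeze": 80}}

```text
t: 16.88
tcp_pos: [0.4957, 0.336, 0.1278]
tool_rot: [0.707, -0.021, 0.706, 0.022]
ft_force: [2.2, 0.4, 5.7]
gripper_width: 0.027
```

Emit:
{"name": "jog_arm", "arguments": {"plan": [{"dx": -0.2, "dy": 0, "dz": 0, "ax": 0, "ay": 0, "az": 0}, {"dx": -0.5, "dy": 0, "dz": 0, "ax": 0, "ay": 0, "az": 0}, {"dx": -0.45, "dy": -0.1, "dz": 0, "ax": 0, "ay": 0, "az": 0}, {"dx": 0, "dy": -0.4, "dz": 0.01, "ax": 0.02, "ay": 0, "az": 0}, {"dx": 0, "dy": -0.5, "dz": 0.02, "ax": 0.02, "ay": 0, "az": 0}, {"dx": 0, "dy": -0.5, "dz": 0.02, "ax": 0.01, "ay": 0, "az": 0}, {"dx": 0, "dy": -0.5, "dz": 0.02, "ax": 0, "ay": 0, "az": 0}, {"dx": 0, "dy": -0.5, "dz": 0.02, "ax": 0, "ay": 0, "az": 0}, {"dx": 0, "dy": -0.4, "dz": 0.02, "ax": 0, "ay": 0, "az": 0}, {"dx": 0, "dy": -0.2, "dz": 0.01, "ax": 0, "ay": 0, "az": 0}, {"dx": 0, "dy": 0, "dz": 0, "ax": 0, "ay": 0, "az": 0}, {"dx": 0, "dy": 0, "dz": 0, "ax": 0, "ay": 0, "az": 0}]}}

```text
t: 18.38
tcp_pos: [0.5167, 0.0275, 0.2418]
tool_rot: [0.707, -0.008, 0.708, 0.008]
ft_force: [0.6, 0.1, -3.4]
gripper_width: 0.027
```

Emit:
{"name": "jog_arm", "arguments": {"plan": [{"dx": 0, "dy": 0, "dz": 0, "ax": 0, "ay": 0, "az": 0}, {"dx": 0, "dy": 0, "dz": 0, "ax": 0, "ay": 0, "az": 0}, {"dx": 0, "dy": 0, "dz": 0, "ax": 0, "ay": 0, "az": 0}, {"dx": 0, "dy": 0, "dz": 0, "ax": 0, "ay": 0, "az": 0}, {"dx": 0, "dy": 0, "dz": 0, "ax": 0, "ay": 0, "az": 0}, {"dx": 0, "dy": 0, "dz": 0, "ax": 0, "ay": 0, "az": 0}]}}

```text
t: 19.12
tcp_pos: [0.5174, 0.0262, 0.2423]
tool_rot: [0.707, -0.008, 0.707, 0.008]
ft_force: [-0.9, -0.3, -3.3]
gripper_width: 0.0271
```

```bash
python3 - <<'E'
from h import *
np.set_printoptions(precision=4,suppress=True)
s=st(); p,d,T=shot("scene","s1.png")
print(camera_info("scene")["fx"])
for q in ("pointer","mark","pointer_tip","mark_notch","gauge_grip","gauge_sole"):
    for r in silhouettes(q,"scene")[:2]: print(q,round(r["p"],2),r["centre"],r["mask"].sum())
t=s["tcp_pos"]; O=rot(s["tool_rot"])
# tool -> gauge: up=-tool x, dial = tool z, y = tool y
g=lambda gx,gy,gz: t+O@np.array([-(gz-.126),gy,gx])
for n,a in (("sole",(0,0,0)),("pivot",(.01,0,.112)),("tip0",(.01,0,.027)),("grip",(0,0,.145))): print(n,proj("scene",g(*a),T)[0])
u,v=proj("scene",g(.01,0,.085),T)[0].astype(int)
cv2.imwrite("pics/s1c.png",cv2.resize(p[v-50:v+50,u-50:u+50,::-1],(600,600),interpolation=cv2.INTER_CUBIC)); print("crop origin",u-50,v-50)
E
```

```text
t 19.125 tcp [0.5174 0.0262 0.2423] x [ 0. -0. -1.] jaw yaw 0.021 q [ 0.22  0.3  -0.48  1.78  0.15  1.1  -0.28] F [-0.9 -0.3 -3.3] w 0.0271
395.238205933221
pointer 0.61 [330.6, 152.5] 66
gauge_grip 0.85 [331.4, 154.3] 2118
gauge_grip 0.45 [331.3, 207.2] 2125
gauge_sole 0.66 [328.2, 155.1] 2092
sole [330.3125 175.7474]
pivot [329.7628 138.2904]
tip0 [329.8195 168.6107]
grip [330.2544 124.1048]
crop origin 279 98
```

View pics/s1c.png

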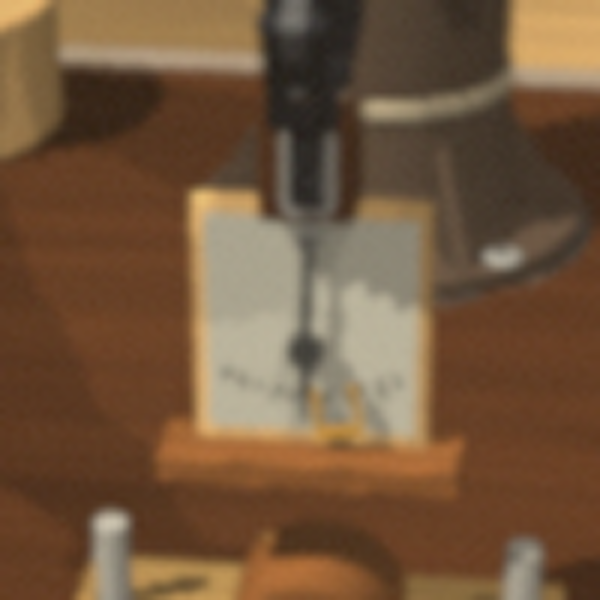

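```bash
cat >> h.py <<'E'
def gauge_polar(p,T,s,gx=.012):
    "brass / dark pixels on the dial as angle, radius about the pivot, gauge axes from the tool"
    t=s["tcp_pos"];O=rot(s["tool_rot"]); c=t+O@np.array([-(.112-.126),0,gx]); n=O[:,2]
    k,D=K(camera_info("scene")); S=6
    uv0=proj("scene",c,T)[0].astype(int)-[35,10]; big=cv2.resize(p[uv0[1]:uv0[1]+60,uv0[0]:uv0[0]+70],None,fx=S,fy=S,interpolation=cv2.INTER_CUBIC)
    H,W=big.shape[:2]; v,u=np.mgrid[0:H,0:W]; U=np.stack([(u+.5)/S-.5+uv0[0],(v+.5)/S-.5+uv0[1]],-1).reshape(-1,2)
    m=cv2.undistortPoints(U.reshape(-1,1,2),k,D).reshape(-1,2); r=np.c_[m,np.ones(len(m))]@T[:3,:3].T
    X=T[:3,3]+r*(((c-T[:3,3])@n)/(r@n))[:,None]-c
    y=(X@O[:,1]).reshape(H,W); z=-(X@O[:,0]).reshape(H,W)
    hsv=cv2.cvtColor(big,cv2.COLOR_RGB2HSV).astype(int)
    return np.arctan2(y,-z),np.hypot(y,z),hsv,big
E
cat > pm.py <<'E'
from h import *
s=st(); p,d,T=shot("scene"); a,r,h,b=gauge_polar(p,T,s)
g=b.astype(int).sum(2)/3
brass=(h[...,1]>110)&(h[...,0]<30)&(h[...,2]>120)
for lo,hi in((.058,.066),(.066,.074),(.074,.080),(.080,.086)):
    w=(r>lo)&(r<hi)&(a>-.3)&(a<.5)
    A=np.arange(-.3,.5,.02); 
    row_=[(round(x,2),int(g[w&(abs(a-x)<.01)].mean()),int(h[...,1][w&(abs(a-x)<.01)].mean())) for x in A if (w&(abs(a-x)<.01)).any()]
    print(lo,"ang:grey/sat"," ".join(f"{x}:{q}/{z}" for x,q,z in row_))
E
python3 pm.py
```

```text
t 19.475 tcp [0.5174 0.0262 0.2423] x [-0. -0. -1.] jaw yaw 0.022 q [ 0.22  0.3  -0.48  1.78  0.15  1.1  -0.28] F [-0.3  0.1 -3.3] w 0.0273
0.058 ang:grey/sat -0.3:171/40 -0.28:171/40 -0.26:171/41 -0.24:171/40 -0.22:169/40 -0.2:165/40 -0.18:161/41 -0.16:158/41 -0.14:157/41 -0.12:157/41 -0.1:155/41 -0.08:151/41 -0.06:142/41 -0.04:132/40 -0.02:117/44 0.0:105/48 0.02:103/55 0.04:108/56 0.06:117/54 0.08:125/50 0.1:131/45 0.12:132/42 0.14:132/40 0.16:132/40 0.18:130/40 0.2:130/41 0.22:129/44 0.24:129/49 0.26:130/54 0.28:132/56 0.3:134/57 0.32:140/52 0.34:147/48 0.36:156/44 0.38:163/41 0.4:169/40 0.42:172/41 0.44:172/41 0.46:171/40 0.48:171/40
0.066 ang:grey/sat -0.3:166/40 -0.28:167/40 -0.26:167/40 -0.24:165/40 -0.22:162/40 -0.2:157/41 -0.18:154/41 -0.16:154/41 -0.14:153/41 -0.12:151/41 -0.1:146/41 -0.08:143/40 -0.06:141/40 -0.04:136/41 -0.02:129/53 0.0:119/76 0.02:116/100 0.04:119/115 0.06:127/109 0.08:134/88 0.1:137/68 0.12:134/52 0.14:130/42 0.16:126/39 0.18:125/39 0.2:123/45 0.22:121/57 0.24:118/80 0.26:118/102 0.28:118/115 0.3:120/110 0.32:125/90 0.34:133/66 0.36:143/49 0.38:154/42 0
[... 384 characters left out ...]
2/44 0.2:134/46 0.22:138/57 0.24:138/75 0.26:135/95 0.28:133/105 0.3:134/95 0.32:133/74 0.34:134/54 0.36:138/42 0.38:146/40 0.4:154/39 0.42:160/40 0.44:161/41 0.46:162/41 0.48:165/40
0.08 ang:grey/sat -0.3:174/42 -0.28:174/41 -0.26:173/42 -0.24:173/43 -0.22:173/45 -0.2:173/49 -0.18:173/51 -0.16:173/52 -0.14:172/53 -0.12:171/55 -0.1:168/57 -0.08:165/57 -0.06:161/57 -0.04:156/54 -0.02:151/60 0.0:146/68 0.02:139/89 0.04:136/110 0.06:137/121 0.08:141/120 0.1:145/110 0.12:143/104 0.14:136/107 0.16:131/108 0.18:130/109 0.2:134/110 0.22:138/111 0.24:138/117 0.26:137/116 0.28:137/106 0.3:137/85 0.32:136/63 0.34:134/48 0.36:134/40 0.38:139/39 0.4:150/40 0.42:162/41 0.44:170/41 0.46:174/41 0.48:174/41
```

Fork prongs read 0.045 and 0.282 rad, so the mark is at about 0.165 rad. Centre over the crown and lower.

Emit:
{"name": "jog_arm", "arguments": {"plan": [{"dx": 0.05, "dy": 0.005, "dz": -0.09, "ax": 0, "ay": 0, "az": 0}, {"dx": 0.15, "dy": 0, "dz": 0, "ax": 0, "ay": 0, "az": 0}, {"dx": 0.15, "dy": 0, "dz": 0, "ax": 0, "ay": 0, "az": 0}, {"dx": 0.1, "dy": 0, "dz": 0, "ax": 0, "ay": 0, "az": 0}, {"dx": 0.02, "dy": 0, "dz": 0, "ax": 0, "ay": 0, "az": 0}, {"dx": 0, "dy": 0, "dz": 0, "ax": 0, "ay": 0, "az": 0}, {"dx": 0, "dy": 0, "dz": 0, "ax": 0, "ay": 0, "az": 0}]}}

```text
t: 20.4
tcp_pos: [0.5088, 0.0267, 0.1957]
tool_rot: [0.707, -0.008, 0.707, 0.008]
ft_force: [-0.6, 0.0, -2.8]
gripper_width: 0.0269
```

Emit:
{"name": "jog_arm", "arguments": {"plan": [{"dx": 0.015, "dy": 0, "dz": 0, "ax": 0, "ay": 0, "az": 0}, {"dx": 0.005, "dy": 0, "dz": 0, "ax": 0, "ay": 0, "az": 0}, {"dx": 0, "dy": 0, "dz": 0, "ax": 0, "ay": 0, "az": 0}]}}

```text
t: 20.78
tcp_pos: [0.5084, 0.0266, 0.1933]
tool_rot: [0.707, -0.008, 0.707, 0.008]
ft_force: [0.5, -0.6, -3.8]
gripper_width: 0.0273
```

Emit:
{"name": "jog_arm", "arguments": {"plan": [{"dx": 0.01, "dy": 0, "dz": 0, "ax": 0, "ay": 0, "az": 0}, {"dx": 0, "dy": 0, "dz": 0, "ax": 0, "ay": 0, "az": 0}]}}

```text
t: 21.02
tcp_pos: [0.5086, 0.0266, 0.1926]
tool_rot: [0.707, -0.008, 0.707, 0.008]
ft_force: [0.2, -0.3, 1.4]
gripper_width: 0.0272
```

Emit:
{"name": "jog_arm", "arguments": {"plan": [{"dx": -0.002, "dy": 0.053, "dz": 0, "ax": 0, "ay": 0, "az": -0.053}, {"dx": -0.002, "dy": 0.053, "dz": 0, "ax": 0, "ay": 0, "az": -0.053}, {"dx": -0.002, "dy": 0.053, "dz": 0, "ax": 0, "ay": 0, "az": -0.053}, {"dx": -0.002, "dy": 0.053, "dz": 0, "ax": 0, "ay": 0, "az": -0.053}, {"dx": 0, "dy": 0, "dz": 0, "ax": 0, "ay": 0, "az": 0}, {"dx": 0, "dy": 0, "dz": 0, "ax": 0, "ay": 0, "az": 0}]}}

```text
t: 21.78
tcp_pos: [0.5079, 0.0473, 0.1916]
tool_rot: [0.705, -0.066, 0.704, -0.051]
ft_force: [-0.2, -0.2, -3.4]
gripper_width: 0.027
```

Emit:
{"name": "jog_arm", "arguments": {"plan": [{"dx": 0, "dy": 0, "dz": 0, "ax": 0, "ay": 0, "az": 0}, {"dx": 0, "dy": 0, "dz": 0, "ax": 0, "ay": 0, "az": 0}, {"dx": 0, "dy": 0, "dz": 0, "ax": 0, "ay": 0, "az": 0}, {"dx": 0, "dy": 0, "dz": 0, "ax": 0, "ay": 0, "az": 0}, {"dx": 0, "dy": 0, "dz": 0, "ax": 0, "ay": 0, "az": 0}, {"dx": 0, "dy": 0, "dz": 0, "ax": 0, "ay": 0, "az": 0}, {"dx": 0, "dy": 0, "dz": 0, "ax": 0, "ay": 0, "az": 0}, {"dx": 0, "dy": 0, "dz": 0, "ax": 0, "ay": 0, "az": 0}]}}

```text
t: 22.78
tcp_pos: [0.5079, 0.0478, 0.1918]
tool_rot: [0.705, -0.066, 0.704, -0.051]
ft_force: [0.2, 0.7, -3.5]
gripper_width: 0.0273
```

```bash
python3 - <<'E'
from h import *
np.set_printoptions(precision=4,suppress=True)
s=st(); O=rot(s["tool_rot"]); print("tilt",np.arctan2(-O[1,0],-O[2,0]) , "sole",s["tcp_pos"]+O@[.1275,0,0])
p,d,T=shot("scene","s2.png"); a,r,h,b=gauge_polar(p,T,s)
u,v=proj("scene",s["tcp_pos"]+O@[.04,0,.012],T)[0].astype(int)
cv2.imwrite("pics/s2c.png",cv2.resize(p[v-40:v+60,u-50:u+50,::-1],(600,600),interpolation=cv2.INTER_CUBIC))
g=b.astype(int).sum(2)/3
for lo,hi in((.035,.045),(.052,.060),(.066,.074),(.074,.080)):
    w=(r>lo)&(r<hi); print(lo," ".join(f"{x:.2f}:{int(g[k].mean())}/{int(h[...,1][k].mean())}" for x in np.arange(-.1,.42,.02) for k in [w&(abs(a-x)<.01)]))
E
```

```text
t 22.775 tcp [0.5079 0.0478 0.1918] x [ 0.004 -0.166 -0.986] jaw yaw 0.022 q [ 0.03  0.35 -0.44  1.86  0.35  1.05 -0.56] F [ 0.2  0.7 -3.5] w 0.0273
tilt 0.16650767917208334 sole [0.5084 0.0267 0.066 ]
0.035 -0.10:171/41 -0.08:170/41 -0.06:167/41 -0.04:163/41 -0.02:156/41 0.00:149/41 0.02:139/40 0.04:130/40 0.06:121/39 0.08:110/38 0.10:100/36 0.12:94/36 0.14:87/34 0.16:85/34 0.18:87/35 0.20:89/36 0.22:91/37 0.24:99/38 0.26:107/39 0.28:115/40 0.30:124/41 0.32:129/41 0.34:135/41 0.36:139/40 0.38:141/40 0.40:143/39
0.052 -0.10:174/41 -0.08:172/41 -0.06:170/41 -0.04:167/41 -0.02:164/41 0.00:158/41 0.02:153/42 0.04:148/41 0.06:140/41 0.08:134/40 0.10:123/39 0.12:113/38 0.14:99/36 0.16:91/36 0.18:87/38 0.20:85/38 0.22:95/38 0.24:101/38 0.26:109/38 0.28:116/39 0.30:120/40 0.32:124/41 0.34:127/41 0.36:129/41 0.38:131/40 0.40:132/39
0.066 -0.10:156/40 -0.08:158/40 -0.06:158/41 -0.04:154/47 -0.02:149/60 0.00:142/78 0.02:138/95 0.04:135/100 0.06:134/91 0.08:130/73 0.10:125/57 0.12:116/44 0.14:109/40 0.16:103/38 0.18:102/42 0.20:108/57 0.22:118/76 0.24:125/97 0.26:127/110 0.28:127/113 0.30:124/105 0.32:121/86 0.34:122/62 0.36:125/48 0.38:130/40 0.40:133/38
0.074 -0.10:172/40 -0.08:171/40 -0.06:170/40 -0.04:168/41 -0.02:163/46 0.00:155/58 0.02:146/77 0.04:138/94 0.06:133/96 0.08:132/82 0.10:129/68 0.12:124/52 0.14:117/50 0.16:113/49 0.18:114/52 0.20:118/67 0.22:125/85 0.24:131/103 0.26:135/108 0.28:135/101 0.30:134/83 0.32:132/60 0.34:132/46 0.36:133/41 0.38:137/39 0.40:144/41
```

View pics/s2c.png

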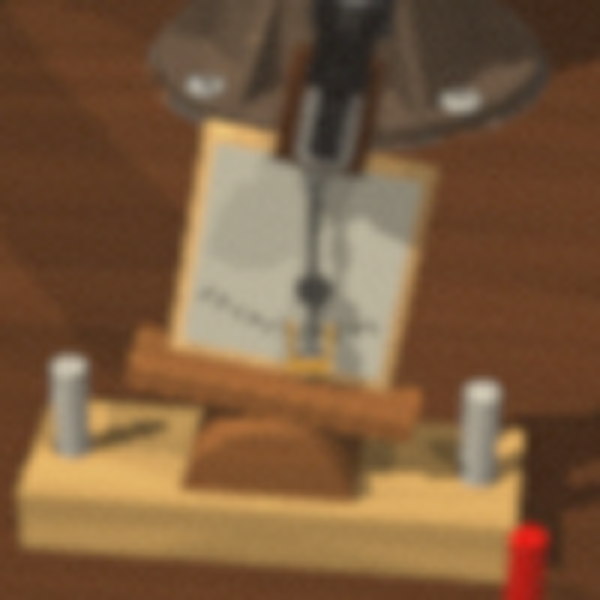

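Pointer hangs between the prongs (crop 312,340; prongs 293 and 330), sole just above the crown. Lower the last half millimetre.

Emit:
{"name": "jog_arm", "arguments": {"plan": [{"dx": 0.008, "dy": 0, "dz": 0, "ax": 0, "ay": 0, "az": 0}, {"dx": 0, "dy": 0, "dz": 0, "ax": 0, "ay": 0, "az": 0}, {"dx": 0, "dy": 0, "dz": 0, "ax": 0, "ay": 0, "az": 0}]}}

```text
t: 23.2
tcp_pos: [0.5081, 0.0478, 0.1913]
tool_rot: [0.705, -0.066, 0.704, -0.051]
ft_force: [-1.6, 0.6, 3.0]
gripper_width: 0.0271
```

Emit:
{"name": "jog_arm", "arguments": {"plan": [{"dx": -0.002, "dy": 0, "dz": 0, "ax": 0, "ay": 0, "az": 0}, {"dx": 0, "dy": 0, "dz": 0, "ax": 0, "ay": 0, "az": 0}, {"dx": 0, "dy": 0, "dz": 0, "ax": 0, "ay": 0, "az": 0}, {"dx": 0, "dy": 0, "dz": 0, "ax": 0, "ay": 0, "az": 0}, {"dx": 0, "dy": 0, "dz": 0, "ax": 0, "ay": 0, "az": 0}, {"dx": 0, "dy": 0, "dz": 0, "ax": 0, "ay": 0, "az": 0}, {"dx": 0, "dy": 0, "dz": 0, "ax": 0, "ay": 0, "az": 0}, {"dx": 0, "dy": 0, "dz": 0, "ax": 0, "ay": 0, "az": 0}, {"dx": 0, "dy": 0, "dz": 0, "ax": 0, "ay": 0, "az": 0}, {"dx": 0, "dy": 0, "dz": 0, "ax": 0, "ay": 0, "az": 0}]}}

```text
t: 24.45
tcp_pos: [0.5081, 0.0477, 0.1913]
tool_rot: [0.705, -0.066, 0.704, -0.051]
ft_force: [0.9, 1.0, 3.4]
gripper_width: 0.0271
```

```bash
python3 - <<'E'
from h import *
F=[]; PR=[]
for i in range(4):
    s=observe(); F.append(s["ft_force"]); p,d,T=shot("scene"); a,r,h,b=gauge_polar(p,T,s); w=(r>.064)&(r<.079)
    S=h[...,1]; pk=[]
    for lo,hi in((-.05,.13),(.18,.36)):
        k=w&(a>lo)&(a<hi); ww=np.clip(S[k]-60,0,None); pk.append((a[k]*ww).sum()/ww.sum())
    g=b.astype(int).sum(2)/3; xs=np.arange(.08,.25,.01)
    k=(r>.05)&(r<.06); q=np.array([g[k&(abs(a-x)<.008)].mean() for x in xs]); ww=np.clip(q.min()+15-q,0,None)
    PR.append((*pk,sum(pk)/2,(xs*ww).sum()/ww.sum()))
O=rot(s["tool_rot"]);print("tilt",np.arctan2(-O[1,0],-O[2,0]),"sole",s["tcp_pos"]+O@[.1275,0,0])
st();print(np.mean(F,0)); print("prongs, mark, pointer",np.round(PR,3))
E
```

```text
tilt 0.16644827417312616 sole [0.50855393 0.02658044 0.06553206]
t 24.65 tcp [0.5081 0.0477 0.1913] x [ 0.004 -0.166 -0.986] jaw yaw 0.022 q [ 0.03  0.35 -0.44  1.86  0.35  1.05 -0.56] F [-1.   0.8  3.8] w 0.027
[-0.19310238  0.45406151  3.46025817]
prongs, mark, pointer [[0.042 0.269 0.155 0.183]
 [0.042 0.27  0.156 0.183]
 [0.042 0.269 0.156 0.184]
 [0.042 0.27  0.156 0.184]]
```

Emit:
{"name": "jog_arm", "arguments": {"plan": [{"dx": -0.002, "dy": -0.013, "dz": 0, "ax": 0, "ay": 0, "az": 0.013}, {"dx": 0, "dy": 0, "dz": 0, "ax": 0, "ay": 0, "az": 0}, {"dx": 0, "dy": 0, "dz": 0, "ax": 0, "ay": 0, "az": 0}, {"dx": 0, "dy": 0, "dz": 0, "ax": 0, "ay": 0, "az": 0}, {"dx": 0, "dy": 0, "dz": 0, "ax": 0, "ay": 0, "az": 0}, {"dx": 0, "dy": 0, "dz": 0, "ax": 0, "ay": 0, "az": 0}, {"dx": 0, "dy": 0, "dz": 0, "ax": 0, "ay": 0, "az": 0}, {"dx": 0, "dy": 0, "dz": 0, "ax": 0, "ay": 0, "az": 0}, {"dx": 0, "dy": 0, "dz": 0, "ax": 0, "ay": 0, "az": 0}, {"dx": 0, "dy": 0, "dz": 0, "ax": 0, "ay": 0, "az": 0}]}}

```text
t: 25.9
tcp_pos: [0.5079, 0.0464, 0.1915]
tool_rot: [0.705, -0.063, 0.704, -0.048]
ft_force: [1.6, -0.2, -2.4]
gripper_width: 0.0272
```

```bash
python3 - <<'E'
from h import *
s=st(); O=rot(s["tool_rot"]);print("tilt",np.arctan2(-O[1,0],-O[2,0]),"sole",s["tcp_pos"]+O@[.1275,0,0])
p,d,T=shot("scene","s3.png"); a,r,h,b=gauge_polar(p,T,s)
g=b.astype(int).sum(2)/3
for lo,hi in((.062,.068),(.068,.074),(.074,.079)):
    w=(r>lo)&(r<hi); print(lo," ".join(f"{x:.2f}:{int(g[k].mean())}/{int(h[...,1][k].mean())}" for x in np.arange(-.02,.34,.02) for k in [w&(abs(a-x)<.01)]))
p,d,T=shot("scene"); P=cloud("scene",d,T)
for c in ((.5053,.1208),(.5093,-.067)):
    X=P[(np.hypot(P[...,0]-c[0],P[...,1]-c[1])<.017)&(P[...,2]>.04)]; print("pin top z",np.percentile(X[:,2],97) if len(X) else None)
print([observe()["ft_force"].round(1)])
E
```

```text
t 25.9 tcp [0.5079 0.0464 0.1915] x [ 0.003 -0.156 -0.988] jaw yaw 0.022 q [ 0.04  0.35 -0.44  1.86  0.34  1.05 -0.54] F [ 1.6 -0.2 -2.4] w 0.0272
tilt 0.15638316868654922 sole [0.50824547 0.02650386 0.06557564]
0.062 -0.02:151/58 0.00:147/71 0.02:146/80 0.04:146/80 0.06:147/71 0.08:141/58 0.10:129/50 0.12:115/41 0.14:102/36 0.16:94/37 0.18:97/40 0.20:105/50 0.22:114/61 0.24:123/76 0.26:129/90 0.28:130/99 0.30:128/95 0.32:125/84
0.068 -0.02:147/63 0.00:139/82 0.02:136/98 0.04:136/101 0.06:137/89 0.08:135/69 0.10:127/54 0.12:116/41 0.14:106/35 0.16:104/35 0.18:113/39 0.20:124/51 0.22:129/65 0.24:130/85 0.26:128/102 0.28:124/109 0.30:120/101 0.32:120/81
0.074 -0.02:159/52 0.00:151/69 0.02:144/87 0.04:140/98 0.06:140/92 0.08:143/72 0.10:138/55 0.12:128/44 0.14:116/43 0.16:110/43 0.18:113/46 0.20:120/58 0.22:126/71 0.24:129/93 0.26:129/104 0.28:127/100 0.30:126/83 0.32:128/62
pin top z 0.5112462279066424
pin top z 0.07729089300108785
[array([ 0.9,  1.2, -2.4])]
```

Emit:
{"name": "jog_arm", "arguments": {"plan": [{"dx": 0.003, "dy": 0, "dz": 0, "ax": 0, "ay": 0, "az": 0}, {"dx": 0, "dy": 0, "dz": 0, "ax": 0, "ay": 0, "az": 0}, {"dx": 0, "dy": 0, "dz": 0, "ax": 0, "ay": 0, "az": 0}, {"dx": 0, "dy": 0, "dz": 0, "ax": 0, "ay": 0, "az": 0}, {"dx": 0, "dy": 0, "dz": 0, "ax": 0, "ay": 0, "az": 0}, {"dx": 0, "dy": 0, "dz": 0, "ax": 0, "ay": 0, "az": 0}, {"dx": 0, "dy": 0, "dz": 0, "ax": 0, "ay": 0, "az": 0}, {"dx": 0, "dy": 0, "dz": 0, "ax": 0, "ay": 0, "az": 0}]}}

```text
t: 27.0
tcp_pos: [0.508, 0.0464, 0.1914]
tool_rot: [0.706, -0.063, 0.704, -0.048]
ft_force: [-1.6, 0.1, 5.3]
gripper_width: 0.0268
```

Emit:
{"name": "jog_arm", "arguments": {"plan": [{"dx": -0.0015, "dy": 0, "dz": 0, "ax": 0, "ay": 0, "az": 0}, {"dx": 0, "dy": 0, "dz": 0, "ax": 0, "ay": 0, "az": 0}, {"dx": 0, "dy": 0, "dz": 0, "ax": 0, "ay": 0, "az": 0}, {"dx": 0, "dy": 0, "dz": 0, "ax": 0, "ay": 0, "az": 0}, {"dx": 0, "dy": 0, "dz": 0, "ax": 0, "ay": 0, "az": 0}, {"dx": 0, "dy": 0, "dz": 0, "ax": 0, "ay": 0, "az": 0}, {"dx": 0, "dy": 0, "dz": 0, "ax": 0, "ay": 0, "az": 0}, {"dx": 0, "dy": 0, "dz": 0, "ax": 0, "ay": 0, "az": 0}]}}

```text
t: 28.0
tcp_pos: [0.508, 0.0464, 0.1914]
tool_rot: [0.706, -0.063, 0.704, -0.048]
ft_force: [-0.1, 1.3, 3.2]
gripper_width: 0.0274
```

```bash
python3 - <<'E'
from h import *
F=[]
for i in range(3):
    F.append(observe()["ft_force"]); p,d,T=shot("scene")
P=cloud("scene",d,T)
for c in ((.5053,.1208),(.5093,-.067)):
    X=P[(np.hypot(P[...,0]-c[0],P[...,1]-c[1])<.017)&(P[...,2]>.04)&(P[...,2]<.12)]; print("pin top z",np.percentile(X[:,2],97) if len(X) else None)
f=np.mean(F,0); print(f); st()
if -2.5<f[2]<8: print(finish_job())
E
```

```text
pin top z 0.07681171987723892
pin top z 0.07712021980639097
[-0.40928743  0.70985958  2.94346102]
t 28.15 tcp [0.508  0.0464 0.1914] x [ 0.003 -0.156 -0.988] jaw yaw 0.022 q [ 0.04  0.35 -0.44  1.86  0.34  1.05 -0.54] F [-0.5  1.5  3.5] w 0.0272
the job is handed in; nothing more can be done
None
```

Both steel pins are home in the bores. The gauge is held by its handle on the crown with its pointer in the brass fork, and I handed the job in at about 28 s.

**Pins:** the last scene check put both tops at about 77 mm; earlier close looks gave 75 mm, which is the home height. I left the red and orange pins alone.

**Gauge:** I set the sole flat and square across the middle of the crown, matching the block's yaw of about 0.02 rad. Then I rocked it to a 0.156 rad tilt.

**Pointer and fork:** from the scene picture, the pointer reads 0.155–0.16 rad and the middle of the fork about 0.157 rad.

**Contact:** at the end the arm was pushing down with a net force of about 3 N. Adding the gauge's weight, that is roughly 6 N on the crown.

**Disagreements in the checks:**
- One pointer reading taken before a final 0.01 rad trim was 0.027 rad off the fork. I put that down to the pointer's shadow on the dial.
- One pin-height check gave a false 0.51 m because the arm was in its window. Repeating it with a height limit gave the figure above.

I did not re-measure the bystanders at the end.

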